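Load a vial block and index it three rows with the ratchet lever

TASK

Zero the indexing stage: push its blue spring-return slide all the way to the end, so that the carriage goes home, and let the slide spring back. Then move the wooden vial block from the white dock into the carriage, standing upright on the carriage floor between the two end walls; the dock leaves only its ends free and the carriage only its long sides, so put it down on the bench and take it again the other way, and do not drop it. Then feed it on by exactly three full strokes of the red lever, each down to the stop and fully back up, and leave the other things on the bench where they are.

Things in the scene. Friction and masses are not known exactly. Their poses are not given: they have to be found in the camera images.
- stage: Grey base plate of the indexing stage, 160x124 mm, fixed to the bench, turned any way. Origin on the bench (plate x -98 to +62, y -62 to +62 mm). x = direction of feed, z up. Red lever along its -y side, blue slide along its +y side. A toothed rack on the carriage's -y side (y -22 to -40 mm) reaches 52 mm above the bench.
- seat (a point): Centre of the carriage floor, 46 mm above the bench, where the block's underside rests; moves with the carriage, axes as the stage. End walls across x, 40 mm wide, 68 mm apart inside, rise 54 mm above the floor (top 10 mm flared outward 4 mm), higher than the block. Along the long sides only rods at y -22 and +22 mm (inside), 4 mm high, so the long sides are free for fingers 8 mm above the floor.
- carriage (a joint): Travel of the aluminium carriage along the stage's +x, m: 0 = home, end 0.0615. Held by about 4 N of friction wherever it is left; starts part of the way along. One full lever stroke feeds it 0.015 (one row of holes).
- reset_slide (a joint): Travel of the blue slide along the stage's -x, m: 0 = rest (spring-returned), 0.062 = end, a firm stop. Pushes the carriage home ahead of it; takes 2 to 6 N for the spring plus 4 N for the carriage.
- slide_top (a point): Middle of the top of the slide's blue tab, 60 mm above the bench. Tab 10 mm (x) by 22 mm (y), 36 mm tall; push its +x face towards the stage's -x. In front of the +x face and beside the tab all is free above 24 mm over the bench, but for its own arm towards the carriage, up to 34 mm.
- lever (a joint): Lever angle, rad: 0 = up at rest (spring-returned), 0.65 = down at the stop. Level pivot along the stage's y at x = +10, y = -52, z = 30 mm of the stage. The spring takes 2.5 to 6 N at the pad; then it stops firmly. At rest its pawl is clear of the rack; it takes hold at about 0.25 rad, and only a stroke to the stop feeds a full row.
- lever_pad (a point): Middle of the top face of the red lever pad (42 mm along the lever, 26 mm across, 9 mm thick). At rest it is 76 mm from the pivot towards the stage's +x, rising at 0.60 rad, 77 mm above the bench; at the stop about level, its top 31 mm above the bench. Press straight down from above, then let it come back up.
- vial_block: Loose drilled wooden vial block, 0.08 to 0.16 kg, 40 mm (its x) by 64 mm (its y), 42 mm high, solid; origin at the centre of its underside. It starts upright in the dock. In the carriage its 64 mm side lies along the stage's x, either way round.
- dock: White parking dock fixed to the bench, 62x60 mm; origin on the bench, z up. The block stands on its floor, 10 mm high, its y along the dock's y. Walls along the block's long faces (46 mm apart inside, up to 62 mm) are taller than the block; the ends (+y, -y) are open, so the block can be gripped only across its 64 mm there.
- tape_roll: Bystander: roll of beige paper tape lying flat, 66 mm across, 19 mm high; origin at its underside. Leave alone.
- erlenmeyer_50: Bystander: small clear conical flask, 60 mm across, 75 mm high; origin at its underside. Leave alone.
- pp_beaker: Bystander: small white plastic beaker, 45 mm across, 54 mm high; origin at its underside. Leave alone.
- bottle_amber_500: Bystander: amber bottle with black cap, 75 mm across, 156 mm high; origin at its underside. Leave alone.
- tweezers: Bystander: tweezers lying flat, 106 mm long with a red end, 9 mm high; origin at its underside. Leave alone.
- wash_bottle: Bystander: yellow wash bottle with orange cap and spout, 69x84 mm, 198 mm high; origin at its underside. Leave alone.

How it is judged:
On the way, in this order (a step that is already met when the one before it is completed fails the run):
1. The blue reset slide is pushed to its end and has pushed the carriage home (value of joint reset_slide above 0.057 m and value of joint carriage below 0.003 m), for 0.05 s.
2. The reset slide has sprung back, the carriage stays home (value of joint reset_slide below 0.004 m and value of joint carriage below 0.005 m), for 0.1 s.
3. The block stands in the carriage, let go, with no stroke made yet (horizontal distance between vial_block and seat below 0.006 m and z of vial_block in the frame of seat between -0.004 and 0.004 m and angle between vial_block's own z axis and vertical below 0.12 rad and angle between the y axis of vial_block and the x axis of seat, either way round below 0.15 rad and contact force between the fingers and vial_block below 0.05 N and value of joint carriage below 0.008 m), for 0.2 s.
4. Lever pressed down to its stop for the first time: carriage 15 mm on (value of joint lever above 0.58 rad and value of joint carriage between 0.011 and 0.019 m), for 0.05 s.
5. Lever let back up after the first stroke (value of joint lever below 0.08 rad), for 0.05 s.
6. Lever pressed down to its stop for the second time: carriage 30 mm on (value of joint lever above 0.58 rad and value of joint carriage between 0.026 and 0.034 m), for 0.05 s.
7. Lever let back up after the second stroke (value of joint lever below 0.08 rad), for 0.05 s.
8. Lever pressed down to its stop for the third time: carriage 45 mm on (value of joint lever above 0.58 rad and value of joint carriage between 0.041 and 0.049 m), for 0.05 s.
9. Lever let back up after the third stroke (value of joint lever below 0.08 rad), for 0.05 s.
At the end, for the whole second after the job is handed in: The block stands upright and at rest on the carriage floor (within 6 mm of its middle, flat on the floor, lengthwise along the feed), the carriage has been fed three rows, to 45 mm (within 4 mm), the lever is back up and the slide is back at rest (horizontal distance between vial_block and seat below 0.006 m and z of vial_block in the frame of seat between -0.004 and 0.004 m and angle between vial_block's own z axis and vertical below 0.12 rad and angle between the y axis of vial_block and the x axis of seat, either way round below 0.15 rad and value of joint carriage between 0.041 and 0.049 m and value of joint lever below 0.08 rad and value of joint reset_slide below 0.006 m and linear speed of vial_block below 0.02 m/s); the robot touches nothing.
It fails at once if The vial block is dropped (falls free of the fingers faster than 0.4 m/s) (linear speed of vial_block above 0.4 m/s and contact force between the fingers and vial_block below 0.01 N).
It fails at once if A bystander is moved by more than 4 cm (distance of any of tape_roll, erlenmeyer_50, pp_beaker, bottle_amber_500, tweezers, wash_bottle from where it was at the start of the episode above 0.04 m).
It also fails if it takes over 72 s, if anything falls off the work surface, if the arm or the gripper's body presses on something with over 40 N, if the wrist force passes 120 N, or if a joint passes its speed limit or range.

ROBOT

A 6-joint arm with a two-finger parallel gripper is mounted at the origin on a cart in front of the work surface, level with it; the furniture and walls round the work are solid. World frame = base frame: x ahead of the robot, y to its left, z up, the work surface at z = 0. Lengths are in m, angles in rad, forces in N, time in s.
With the tool pointing down it reaches from about 0.4 to 0.925 m from the base axis. Payload 12.5 kg.
Tool frame: the origin (TCP) lies at the very end of the fingers, on their centre line; the grasp point (between the pads) lies arm.tcp_to_grasp behind it (arm.tcp_to_grasp is the distance from the TCP to the grasp point, in m); x points along the fingers, y is the direction in which the jaws open and shut, and the axes are right-handed (so a half turn about x gives the same grasp; the last joint's range is limited). The gripper opens to 95 mm and grips with 3 to 60 N. Pads are 20 mm wide; open, the fingers measure 119 mm over their backs; the gripper's body (75 mm by 180 mm) begins 59 mm behind the grasp point.
Start: joints at [1.233, 0.491, 1.559, -0, 1.092, -0.106], TCP at [0.144, 0.608, 0.215] pointing down, gripper open.
Joint ranges: [-3.1, 3.1], [-0.84, 2.19], [0.05, 2.79], [-1.13, 4.28], [0.06, 2.93], [-2.69, 2.69]. Speed limits (rad/s): [2.22, 2.22, 2.79, 3.14, 3.14, 3.14].

INTERFACE

Orientations are given as a unit quaternion [w, x, y, z].
In Python, from station import arm gives the robot as it stands.
- The arm moves only by the tool carry_out, never from a script. Its arguments are lists of equal length, an entry for each row: "travel": the shift along the tool's x, y, z in mm, a list of three; "twist": the turn about the tool's x in rad. In form: {"travel": [[x, y, z], ...], "twist": [twist, ...]}. A call has 1 to 12 rows; each row is the pose to reach, as a shift and turn from the pose measured when the call began, along the tool's axes at that moment; what a row does not reach only later rows make up. A row lasts 1/10 s, in which the tool goes at most 50 mm and 8.59 degrees, less where a joint would pass 70% of its speed; a pose out of reach is approached as far as the arm can. A call with a gripper value outside its range is refused whole. "gripper" is the closure, from 0 (fully open) to 1 (shut), set as the call begins (left out, the last holds). The fingers move at their own pace and stop on an object; the grip force is fixed at half the most. Time passes only in rows, so rows that repeat a pose let the fingers close. It gives the time, the measured TCP pose, the force and the opening at its end, in the units of the state.
- arm.observe(): the state, without advancing time (a new reading comes with each control period).
- arm.capture(name): name is "side" or "top" or "wrist"; returns a dict with "image" (420x560x3 uint8, red, green, blue), "camera_matrix" (3x3 intrinsics, pixels), "R" (3x3) and "t" (3): a world point X has camera coordinates R X + t. Camera axes: x right, y down, z forward; pixel columns grow to the right and rows downward; lengths in m; the calibration is good to about 2 mm. A picture is of the moment at which its call begins. There is no depth.
- arm.hand_in(): hands the job in, once; it reports no verdict.
Trained networks look in a picture, given as the dict that the camera call returned (one of the last four; its "shot" number tells which), for a name from the list of things; names that differ only in an ending like _2 or _b are one class to them, and where a whole thing is asked for, a point or a joint stands for the part that bears it (a point fixed in the world has none). Each returns a list of dicts, best first, with "conf" (0 to 1); they miss things now and then, are a little off and sometimes report something else, mostly with a low value. They report only what shows in the picture. A call takes as long as a camera call.
- arm.outline_of(picture, label): "pixels" (420x560 bool, what is visible of it) and "pixel" ([column, row] in pixels, amid what is visible of it).
The state is a dict: "clock": time; "qpos": joint angles; "qvel": joint speeds; "joint_torque": joint torques, N m; "eef_pos": TCP position; "eef_rot": TCP orientation; "ft_force": force on the tool from outside, world axes, zero at the start; "ft_torque": the same for the moment, N m; "finger_gap": finger opening in m.
Only numpy, scipy, OpenCV 4.12 (cv2) and the standard library are available. Lean on these libraries where they do the work, as an engineer would, in place of code of your own. Each camera call takes 0.05 s, during which the arm holds its last target. There are 200 camera calls.

## Working session

There is one attempt and no reset: what is moved stays moved. The work goes in short steps, Python scripts to look and compute and a tool call to move; the robot and the scene stay as the last step left them, time stands still between calls to the robot, and variables do not carry over. Pictures are saved under pics/ and viewed, about 8 in all and at most 12, crops included, and the job is handed in when it is done.

Besides the shell and the picture viewer there is one more tool, called after "Emit:" by a JSON object that holds its "api" and its "payload", one argument or row to a line. carry_out: Moves the arm, as the interface text tells. Its arguments: {"type":"object","properties":{"travel":{"type":"array","items":{"type":"array","items":{"type":"number"}}},"twist":{"type":"array","items":{"type":"number"}},"gripper":{"type":"number"}},"required":["travel","twist"]}

```bash
ls; mkdir -p pics
cat > h.py <<'E'
import numpy as np, cv2
from scipy.spatial.transform import Rotation as Ro
from station import arm
def save(c,n): cv2.imwrite('pics/'+n,cv2.cvtColor(np.asarray(c['image']),cv2.COLOR_RGB2BGR))
def proj(c,P):
    P=np.atleast_2d(P); q=(np.array(c['R'])@P.T).T+np.array(c['t']); q=q@np.array(c['camera_matrix']).T
    return q[:,:2]/q[:,2:]
def ray(c,px,z):
    d=np.linalg.inv(np.array(c['camera_matrix']))@[px[0],px[1],1]; R=np.array(c['R']); o=-R.T@np.array(c['t']); d=R.T@d
    return o+d*(z-o[2])/d[2]
E
python3 - <<'E'
from h import *
import pickle
ob=arm.observe(); print(ob['eef_pos'],ob['eef_rot'],arm.tcp_to_grasp)
print(Ro.from_quat(np.roll(ob['eef_rot'],-1)).as_matrix().round(3))
for n in ['top','side']:
    c=arm.capture(n); save(c,n+'0.png'); pickle.dump(c,open(n+'0.pkl','wb'))
    print(n,-np.array(c['R']).T@np.array(c['t']))
    for l in ['stage','carriage','slide_top','lever_pad','vial_block','dock','tape_roll','erlenmeyer_50','pp_beaker','bottle_amber_500','tweezers','wash_bottle']:
        for r in arm.outline_of(c,l)[:1]:
            print(l,round(r['conf'],2),np.round(r['pixel']),ray(c,r['pixel'],0).round(3),r['pixels'].sum())
            np.save(f'{n}_{l}.npy',r['pixels'])
E
```

```text
pics
[0.14349413 0.6080523  0.21406292] [ 0.70227628  0.08140517  0.7024444  -0.0821772 ] 0.0188
[[-0.     0.23   0.973]
 [-0.001  0.973 -0.23 ]
 [-1.    -0.001 -0.   ]]
top [0.44938216 0.30274461 1.08753111]
stage 0.59 [314. 219.] [0.498 0.248 0.   ] 4962
carriage 0.71 [317. 217.] [0.502 0.243 0.   ] 1354
slide_top 0.52 [340. 244.] [0.445 0.195 0.   ] 130
lever_pad 0.58 [314. 216.] [0.505 0.249 0.   ] 1510
vial_block 0.98 [231. 221.] [0.495 0.425 0.   ] 700
dock 0.93 [220. 222.] [0.492 0.447 0.   ] 347
tape_roll 0.85 [362. 268.] [0.395 0.15  0.   ] 708
erlenmeyer_50 0.7 [361. 276.] [0.378 0.152 0.   ] 673
pp_beaker 0.85 [290. 117.] [0.716 0.298 0.   ] 365
bottle_amber_500 0.87 [247. 138.] [0.67 0.39 0.  ] 1343
tweezers 0.65 [219. 266.] [0.399 0.449 0.   ] 15
wash_bottle 0.68 [190. 173.] [0.596 0.511 0.   ] 1335
side [-0.35053671  0.60322437  0.49771076]
stage 0.98 [306. 224.] [0.546 0.221 0.   ] 2691
carriage 0.8 [307. 214.] [0.595 0.201 0.   ] 976
slide_top 0.47 [337. 229.] [0.5   0.159 0.   ] 229
lever_pad 0.67 [310. 224.] [0.544 0.214 0.   ] 2528
vial_block 0.7 [236. 233.] [0.545 0.402 0.   ] 568
dock 0.87 [226. 232.] [0.553 0.426 0.   ] 514
tape_roll 0.82 [358. 249.] [0.397 0.154 0.   ] 577
erlenmeyer_50 0.88 [286. 190.] [ 0.764  0.201 -0.   ] 425
pp_beaker 0.54 [260. 194.] [0.752 0.284 0.   ] 298
bottle_amber_500 0.57 [233. 190.] [0.803 0.35  0.   ] 1588
tweezers 0.74 [218. 271.] [ 0.394  0.476 -0.   ] 117
wash_bottle 0.88 [193. 218.] [0.653 0.489 0.   ] 625
```

Run:
```python
import cv2
a=cv2.imread('pics/top0.png')[80:300,160:430]; cv2.imwrite('pics/t0c.png',cv2.resize(a,(800,652),interpolation=cv2.INTER_CUBIC)[:600])
b=cv2.imread('pics/side0.png')[150:290,170:390]; cv2.imwrite('pics/s0c.png',cv2.resize(b,(800,509),interpolation=cv2.INTER_CUBIC))
```

```text
(no output)
```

View pics/t0c.png

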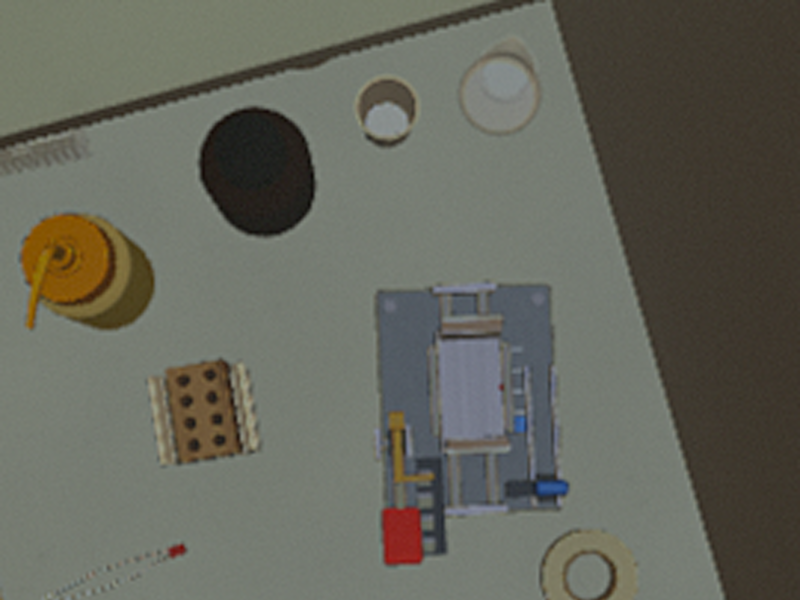

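View pics/s0c.png

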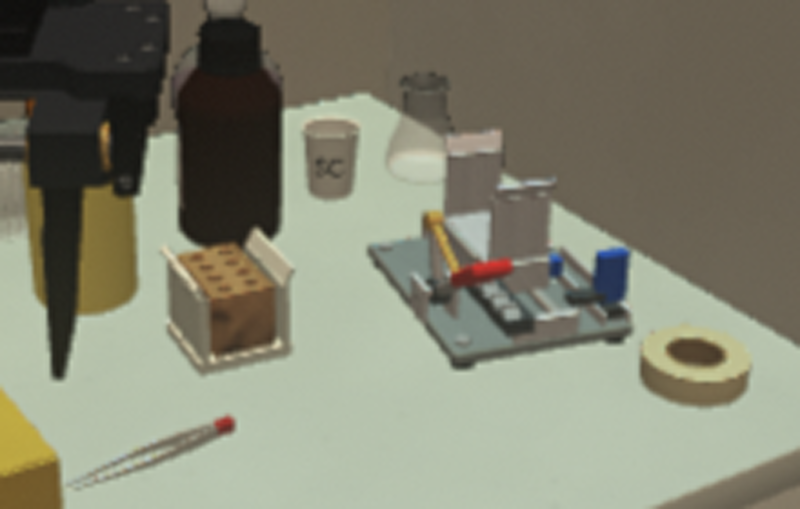

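Top crop: the red pad is at crop (403,536), the blue tab at (552,488), the plate corners at (377,291), (551,284) and (560,507), and the dock with the block at (203,410). The stage's +x points towards the robot. The side view agrees. I'll fit the poses now.

```bash
cat >> h.py <<'E'
def blob(c,col,roi=None):
    im=np.asarray(c['image']).astype(int); r,g,b=im[...,0],im[...,1],im[...,2]
    m=(r>1.8*g)&(r>2*b)&(r>70) if col=='red' else (b>1.4*r)&(b>1.2*g)&(b>60)
    n,l,s,ce=cv2.connectedComponentsWithStats(m.astype(np.uint8)); return [(s[i,4],ce[i].round(1),s[i,:4]) for i in range(1,n) if s[i,4]>12]
E
python3 - <<'E'
from h import *
import pickle
from scipy.optimize import least_squares
c=pickle.load(open('top0.pkl','rb')); s=pickle.load(open('side0.pkl','rb'))
for d in (c,s):
  for col in('red','blue'): print(col,blob(d,col))
k=2.963; cr=lambda u,v:(u/k+160,v/k+80)
pts=[(cr(377,291),(-.098,-.062,.015)),(cr(551,284),(-.098,.062,.015)),(cr(560,507),(.062,.062,.015)),(cr(403,536),(.070,-.052,.075))]
def T(p,X): a=p[2]; X=np.array(X); return np.array([p[0]+np.cos(a)*X[0]-np.sin(a)*X[1],p[1]+np.sin(a)*X[0]+np.cos(a)*X[1],X[2]])
f=lambda p:np.concatenate([proj(c,T(p,X))[0]-np.array(u) for u,X in pts])
r=least_squares(f,[.5,.2,3.14]); p=r.x; print('stage',p,r.fun.round(1))
w=ray(c,cr(552,488),.06); a=p[2]; d=w-[p[0],p[1],0]; print('tab',w,'stage',np.cos(a)*d[0]+np.sin(a)*d[1],-np.sin(a)*d[0]+np.cos(a)*d[1])
# block top corners z=.052
q=[ray(c,cr(*u),.052) for u in [(166,368),(225,360),(241,457),(179,464)]]; q=np.array(q); print('block',q.mean(0),[np.linalg.norm(q[i]-q[i-1]).round(3) for i in range(4)])
e=(q[0]+q[1]-q[2]-q[3])[:2]; print('long axis ang',np.arctan2(e[1],e[0]))
e=(q[0]+q[3]-q[2]-q[1])[:2]; print('short axis ang',np.arctan2(e[1],e[0]))
for n,z in [('tape_roll',.019),('bottle_amber_500',.1),('pp_beaker',.04),('erlenmeyer_50',.03)]:
  m=np.load(f'top_{n}.npy'); v,u=np.nonzero(m); print(n,ray(c,(u.mean(),v.mean()),z).round(3))
E
```

```text
red [(np.int32(233), array([295.4, 260.2]), array([289, 251,  14,  19], dtype=int32)), (np.int32(13), array([219.3, 265.2]), array([217, 264,   5,   4], dtype=int32))]
blue [(np.int32(329), array([ 20.2, 193.9]), array([  6, 186,  29,  16], dtype=int32)), (np.int32(27), array([335.1, 222.6]), array([333, 220,   5,   6], dtype=int32)), (np.int32(56), array([345.7, 244.2]), array([341, 242,  11,   6], dtype=int32))]
red [(np.int32(72), array([302.3, 224.2]), array([294, 221,  17,   7], dtype=int32))]
blue [(np.int32(113), array([ 29. , 220.9]), array([ 14, 218,  31,   7], dtype=int32)), (np.int32(114), array([337.6, 224.8]), array([333, 218,  10,  15], dtype=int32)), (np.int32(20), array([322.2, 222.4]), array([321, 220,   4,   6], dtype=int32))]
stage [0.48646209 0.24000667 3.18210597] [-0.7  0.1 -0.1 -0.4  1.2  1.3 -0.4 -1. ]
tab [0.44325489 0.18840036 0.06      ] stage 0.04526191553849883 0.04981397421334263
block [0.49571296 0.42314371 0.052     ] [np.float64(0.066), np.float64(0.041), np.float64(0.067), np.float64(0.042)]
long axis ang 0.15139139085993697
short axis ang 1.688032560666853
tape_roll [0.382 0.16  0.019]
bottle_amber_500 [0.651 0.383 0.1  ]
pp_beaker [0.706 0.299 0.04 ]
erlenmeyer_50 [0.382 0.162 0.03 ]
```

Emit:
{"api": "carry_out", "payload": {
  "travel": [
    [-36,-319,359],
    [-36,-319,359],
    [-36,-319,359],
    [-36,-319,359],
    [-36,-319,359],
    [-36,-319,359],
    [-36,-319,359],
    [-36,-319,359],
    [-36,-319,359],
    [-36,-319,359],
    [-36,-319,359],
    [-36,-319,359]
  ],
  "twist": [-0.27,-0.27,-0.27,-0.27,-0.27,-0.27,-0.27,-0.27,-0.27,-0.27,-0.27,-0.27],
  "gripper": 1
}}

```text
clock: 2.5
eef_pos: [0.4198, 0.215, 0.2506]
eef_rot: [0.707, -0.013, 0.707, 0.013]
ft_force: [-0.2, -0.3, -0.0]
finger_gap: 0.0048
```

Run:
```python
from h import *
import pickle
c=arm.capture('wrist'); save(c,'w1.png'); pickle.dump(c,open('w1.pkl','wb'))
ob=arm.observe(); print(ob['clock'],ob['eef_pos'],ob['finger_gap'],ob['ft_force'])
print(Ro.from_quat(np.roll(ob['eef_rot'],-1)).as_matrix().round(3)); print(-np.array(c['R']).T@c['t'],np.array(c['R']).round(2))
for col in('red','blue'): print(col,blob(c,col))
```

```text
2.55 [0.41937942 0.21558629 0.25060981] 0.002388981689592541 [ 0.1059128  -0.05798893 -0.49518503]
[[-0.    -0.038  0.999]
 [ 0.     0.999  0.038]
 [-1.     0.    -0.   ]]
[0.33478161 0.21188027 0.42033556] [[-0.04  1.    0.  ]
 [ 0.96  0.04  0.29]
 [ 0.29  0.01 -0.96]]
red [(np.int32(67), array([487.3, 164. ]), array([482, 161,  12,   7], dtype=int32)), (np.int32(906), array([358.2, 182.4]), array([343, 166,  32,  34], dtype=int32))]
blue [(np.int32(332), array([253.1, 203. ]), array([242, 194,  23,  18], dtype=int32)), (np.int32(128), array([271.8, 237.6]), array([266, 232,  14,  13], dtype=int32))]
```

View pics/w1.png

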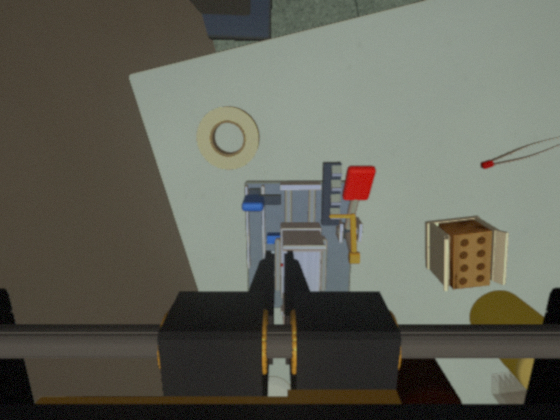

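The wrist view shows the tab at about (253,203), the pad at (358,182), the tape at (228,138) and the block at (470,253). Next I refine the stage, tab and block from this nearer view.

Run:
```python
from h import *
import pickle
c=pickle.load(open('w1.pkl','rb'))
im=cv2.imread('pics/w1.png')[95:300,185:525]; cv2.imwrite('pics/w1c.png',cv2.resize(im,(796,480),interpolation=cv2.INTER_CUBIC))
print('pad',ray(c,(358.2,182.4),.077-.002)); 
for z in(.06,): print('tabtop lo',ray(c,(253,207.5),z),ray(c,(242,212),z),ray(c,(265,212),z))
for o in ((.443,.188),(.439,.190)):
  for z in(.024,.06): print(o,z,proj(c,[[o[0]+dx,o[1]+dy,z] for dx in(-.005,.005) for dy in(-.011,.011)]).round(0).tolist())
```

```text
pad [0.40787848 0.28957009 0.075     ]
tabtop lo [0.44057892 0.19017671 0.06      ] [0.44570407 0.17920725 0.06      ] [0.44484028 0.20231489 0.06      ]
(0.443, 0.188) 0.024 [[243.0, 196.0], [263.0, 196.0], [243.0, 204.0], [263.0, 205.0]]
(0.443, 0.188) 0.06 [[240.0, 205.0], [262.0, 205.0], [240.0, 214.0], [262.0, 215.0]]
(0.439, 0.19) 0.024 [[245.0, 192.0], [265.0, 193.0], [245.0, 201.0], [265.0, 202.0]]
(0.439, 0.19) 0.06 [[242.0, 201.0], [264.0, 202.0], [242.0, 210.0], [264.0, 211.0]]
```

View pics/w1c.png

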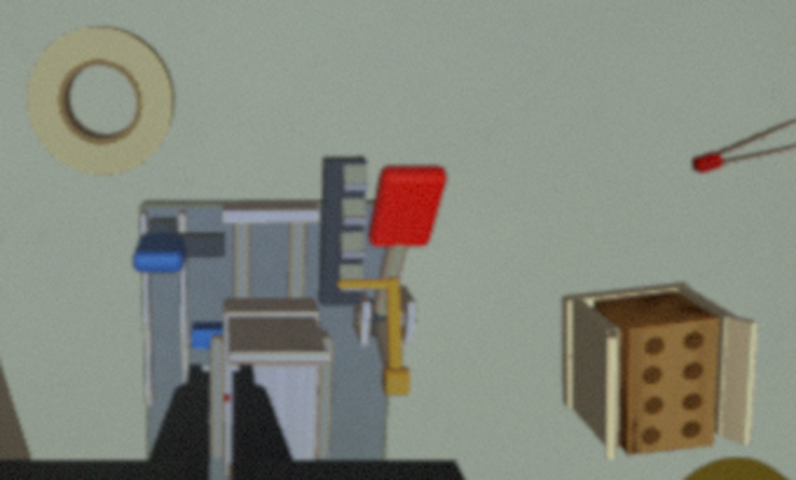

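Tab top centre is about (0.440, 0.190), so its robot-side face is at x≈0.435. I'll come down in front of it.

Emit:
{"api": "carry_out", "payload": {
  "travel": [
    [30,-26,-22],
    [80,-26,-22],
    [130,-26,-22],
    [180,-26,-22],
    [212,-26,-22],
    [212,-26,-22],
    [212,-26,-10],
    [212,-26,-10]
  ],
  "twist": [0,0,0,0,0,0,0,0]
}}

```text
clock: 3.35
eef_pos: [0.4128, 0.1902, 0.0404]
eef_rot: [0.708, -0.013, 0.706, 0.014]
ft_force: [0.7, 0.1, 0.3]
finger_gap: 0.001
```

Emit:
{"api": "carry_out", "payload": {
  "travel": [
    [0,0,15],
    [0,0,30],
    [0,0,45],
    [0,0,55],
    [0,0,62],
    [0,0,66],
    [0,0,70],
    [0,0,73],
    [0,0,73]
  ],
  "twist": [0,0,0,0,0,0,0,0,0]
}}

```text
clock: 4.25
eef_pos: [0.4848, 0.1934, 0.0425]
eef_rot: [0.708, -0.013, 0.706, 0.014]
ft_force: [-7.9, 2.0, 1.7]
finger_gap: 0.0007
```

Emit:
{"api": "carry_out", "payload": {
  "travel": [
    [0,0,3],
    [0,0,6],
    [0,0,8],
    [0,0,8]
  ],
  "twist": [0,0,0,0]
}}

```text
clock: 4.65
eef_pos: [0.488, 0.1935, 0.0438]
eef_rot: [0.705, -0.014, 0.709, 0.014]
ft_force: [-21.2, 1.3, 7.1]
finger_gap: 0.0002
```

Firm stop reached: 21 N, with the tip where it should be. I'll back off and rise, then look.

Emit:
{"api": "carry_out", "payload": {
  "travel": [
    [0,0,-10],
    [0,0,-25],
    [0,0,-45],
    [0,0,-65],
    [0,0,-82],
    [0,0,-90],
    [-40,0,-90],
    [-90,0,-90],
    [-140,0,-90],
    [-190,0,-90],
    [-190,20,-90],
    [-190,20,-90]
  ],
  "twist": [0,0,0,0,0,0,0,0,0,0,0,0]
}}

```text
clock: 5.85
eef_pos: [0.3992, 0.2112, 0.237]
eef_rot: [0.707, -0.013, 0.707, 0.015]
ft_force: [0.5, -0.2, 0.2]
finger_gap: 0.0006
```

Run:
```python
from h import *
import pickle
for n in('wrist','top'):
    c=arm.capture(n); save(c,n+'2.png'); pickle.dump(c,open(n+'2.pkl','wb'))
    for col in('red','blue'): print(n,col,blob(c,col))
ob=arm.observe(); print(ob['eef_pos'],Ro.from_quat(np.roll(ob['eef_rot'],-1)).as_matrix().round(3).tolist(),ob['qpos'])
a=cv2.imread('pics/wrist2.png')[80:300,140:540]; cv2.imwrite('pics/w2c.png',cv2.resize(a,(800,440),interpolation=cv2.INTER_CUBIC))
```

```text
wrist red [(np.int32(73), array([492.6, 185.4]), array([487, 182,  12,   8], dtype=int32)), (np.int32(894), array([362.7, 207.8]), array([347, 192,  33,  33], dtype=int32))]
wrist blue [(np.int32(375), array([255.2, 226.1]), array([244, 216,  23,  20], dtype=int32))]
top red [(np.int32(61), array([293.2, 255.2]), array([289, 251,  13,  19], dtype=int32)), (np.int32(13), array([219.3, 265.2]), array([217, 264,   5,   4], dtype=int32))]
top blue [(np.int32(328), array([ 20.2, 193.9]), array([  6, 186,  29,  16], dtype=int32)), (np.int32(24), array([334.5, 208.5]), array([333, 206,   4,   6], dtype=int32)), (np.int32(56), array([345.7, 244.2]), array([341, 242,  11,   6], dtype=int32))]
[0.39835275 0.20991578 0.23482159] [[-0.005, -0.04, 0.999], [0.0, 0.999, 0.04], [-1.0, 0.0, -0.005]] [ 0.33685858  0.21943572  1.93591607  0.00243073  0.99124521 -1.27513684]
```

View pics/w2c.png

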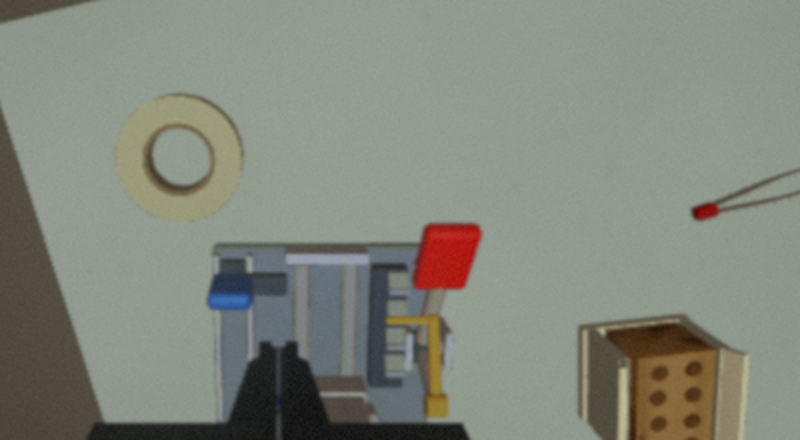

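The tab is back at rest and the carriage wall has moved on. Next I check the wash bottle's clearance from the gripper body at the dock, and refine the block and dock pose.

Run:
```python
from h import *
import pickle
c=pickle.load(open('top0.pkl','rb')); s=pickle.load(open('side0.pkl','rb')); w=pickle.load(open('wrist2.pkl','rb')); w1=pickle.load(open('w1.pkl','rb'))
cr=lambda u,v:(u/2.963+160,v/2.963+80)
for z in(.15,.17,.19): print('cap',z,ray(c,cr(66,258),z).round(3))
print('base edge pts top',[ray(c,cr(*u),0).round(3) for u in [(105,330),(140,318),(155,285),(135,240)]])
sr=lambda u,v:(170+u/3.636,150+v/3.636)
print('side base front',ray(s,sr(90,313),0).round(3), 'right', ray(s,sr(136,300),0).round(3))
# block top corners, wrist1 crop (scale 2.341, off 185,95)
wr=lambda u,v:(185+u/2.341,95+v/2.341)
q=np.array([ray(w1,wr(*u),.052) for u in [(594,302),(686,292),(718,320),(714,442),(627,452)]]); print(q.round(4))
a=np.array([ray(w1,wr(*u),.062) for u in [(612,336),(611,456),(726,320),(748,440)]]).round(4); print('dock wall',a)
```

```text
cap 0.15 [0.587 0.497 0.15 ]
cap 0.17 [0.585 0.493 0.17 ]
cap 0.19 [0.582 0.489 0.19 ]
base edge pts top [array([0.557, 0.499, 0.   ]), array([0.566, 0.474, 0.   ]), array([0.59 , 0.464, 0.   ]), array([0.622, 0.478, 0.   ])]
side base front [0.555 0.499 0.   ] right [0.564 0.468 0.   ]
[[0.4536 0.3827 0.052 ]
 [0.4474 0.4226 0.052 ]
 [0.4599 0.4394 0.052 ]
 [0.5201 0.4499 0.052 ]
 [0.5267 0.4102 0.052 ]]
dock wall [[0.4656 0.3885 0.062 ]
 [0.5238 0.3979 0.062 ]
 [0.4564 0.4367 0.062 ]
 [0.5135 0.4586 0.062 ]]
```

Emit:
{"api": "carry_out", "payload": {
  "travel": [
    [0,40,20],
    [0,80,40],
    [0,120,60],
    [0,160,80],
    [0,201,96],
    [20,201,96],
    [50,201,96],
    [75,201,96],
    [75,201,96],
    [75,201,96],
    [75,201,96],
    [75,201,96]
  ],
  "twist": [0.15,0.3,0.45,0.6,0.75,0.9,1.05,1.2,1.35,1.47,1.47,1.47],
  "gripper": 0
}}

```text
clock: 7.15
eef_pos: [0.4859, 0.4141, 0.1589]
eef_rot: [0.533, 0.461, 0.536, -0.464]
ft_force: [0.0, 0.1, 0.3]
finger_gap: 0.0908
```

Run:
```python
from h import *
import pickle
for n in('wrist','top'):
    c=arm.capture(n); save(c,n+'3.png'); pickle.dump(c,open(n+'3.pkl','wb'))
    print(-np.array(c['R']).T@c['t'])
ob=arm.observe(); print(ob['eef_pos'],Ro.from_quat(np.roll(ob['eef_rot'],-1)).as_matrix().round(3).tolist(),ob['qpos'],ob['finger_gap'])
a=cv2.imread('pics/wrist3.png'); b=cv2.imread('pics/top3.png')[150:290,270:370]
b=cv2.resize(b,(400,560),interpolation=cv2.INTER_CUBIC); o=np.zeros((560,800,3),np.uint8); o[:300,:400]=cv2.resize(a,(400,300)); o[:, 400:]=b
cv2.imwrite('pics/m3.png',o)
```

```text
[0.47304695 0.49628419 0.32861623]
[0.44938216 0.30274461 1.08753111]
[0.48595216 0.41430717 0.15924596] [[-0.006, 0.99, 0.143], [0.0, 0.143, -0.99], [-1.0, -0.006, -0.001]] [0.60122903 0.56756749 1.58041879 0.00381926 0.99824847 0.45589643] 0.09431023350917414
```

View pics/m3.png

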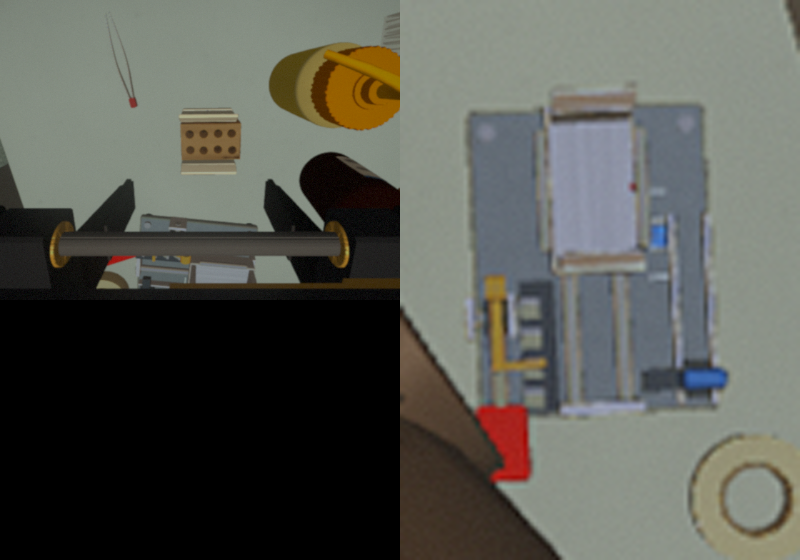

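Slide at rest, carriage home. I need one zoom of the carriage (top view) and the block (wrist view).

Run:
```python
import cv2,numpy as np
b=cv2.imread('pics/top3.png')[165:225,300:340]; a=cv2.imread('pics/wrist3.png')[135:255,235:355]
o=np.zeros((600,800,3),np.uint8); o[:,:400]=cv2.resize(b,(400,600),interpolation=cv2.INTER_CUBIC); o[:400,400:]=cv2.resize(a,(400,400),interpolation=cv2.INTER_CUBIC)
cv2.imwrite('pics/z3.png',np.clip(o*1.4,0,255).astype(np.uint8))
```

```text
(no output)
```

View pics/z3.png

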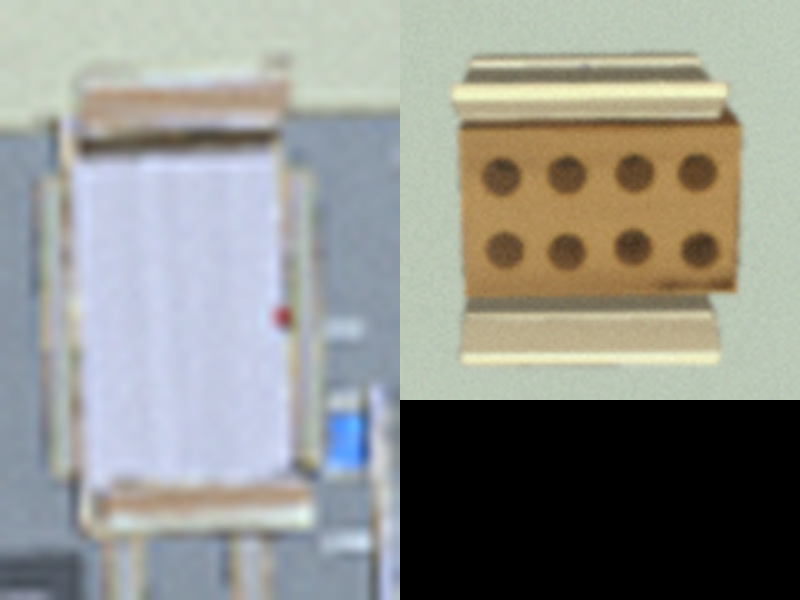

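Run:
```python
from h import *
import pickle
c=pickle.load(open('top3.pkl','rb')); w=pickle.load(open('wrist3.pkl','rb'))
z=lambda u,v:(300+u/10,165+v/10)
a=ray(c,z(184,103),.095);b=ray(c,z(206,495),.095); print(a,b,np.linalg.norm(a-b),'mid',(a+b)/2,np.arctan2(*(a-b)[[1,0]]))
print('wall width',np.linalg.norm(ray(c,z(80,107),.095)-ray(c,z(288,100),.095)))
print('red dot',ray(c,z(285,318),.05))
l,r=ray(c,z(76,300),.046),ray(c,z(285,300),.046); print('floor l r',l,r)
print('bottom far',ray(c,z(180,153),.046))
wz=lambda u,v:(235+(u-400)/3.333,135+v/3.333)
q=np.array([ray(w,wz(*u),.052) for u in [(460,125),(740,125),(737,292),(465,294)]]); print(q.round(4),q.mean(0))
e=q[1]+q[2]-q[0]-q[3]; print('yaw',np.arctan2(e[1],e[0]),np.linalg.norm(e)/2,np.linalg.norm(q[0]+q[1]-q[2]-q[3])/2)
f=np.array([ray(w,wz(*u),.062) for u in [(455,88),(725,86),(462,360),(719,358)]]); print('dock',f.round(4),f.mean(0));
```

```text
[0.57741288 0.2440331  0.095     ] [0.50153717 0.24066153 0.095     ] 0.0759505827994765 mid [0.53947503 0.24234731 0.095     ] 0.044406218799142604
wall width 0.040175038051448224
red dot [0.53947425 0.22155491 0.05      ]
floor l r [0.54377073 0.26340353 0.046     ] [0.54347378 0.22119551 0.046     ]
bottom far [0.57353556 0.24205846 0.046     ]
[[0.46   0.4407 0.052 ]
 [0.5221 0.4499 0.052 ]
 [0.5288 0.411  0.052 ]
 [0.4661 0.4012 0.052 ]] [0.49423859 0.42572781 0.052     ]
yaw 0.1507388344950521 0.0631366906664939 0.03972620070777909
dock [[0.4584 0.4506 0.062 ]
 [0.5155 0.4594 0.062 ]
 [0.4677 0.3887 0.062 ]
 [0.5258 0.3979 0.062 ]] [0.49182912 0.42415284 0.062     ]
```

Emit:
{"api": "carry_out", "payload": {
  "travel": [
    [40,0,0],
    [75,0,0],
    [95,0,0],
    [110,0,0],
    [115,0,0]
  ],
  "twist": [0,0,0,0,0]
}}

```text
clock: 7.75
eef_pos: [0.4849, 0.414, 0.043]
eef_rot: [0.533, 0.461, 0.536, -0.465]
ft_force: [1.0, 0.4, -0.2]
finger_gap: 0.095
```

Emit:
{"api": "carry_out", "payload": {
  "travel": [
    [12,0,0],
    [22,0,0],
    [28,0,0],
    [28,0,0]
  ],
  "twist": [0,0,0,0]
}}

```text
clock: 8.15
eef_pos: [0.4845, 0.4139, 0.0143]
eef_rot: [0.533, 0.46, 0.537, -0.465]
ft_force: [-0.1, -0.3, 0.1]
finger_gap: 0.0949
```

Run:
```python
from h import *
ob=arm.observe(); print(ob['eef_pos'],ob['ft_force'],ob['ft_torque'],ob['finger_gap'])
```

```text
[0.48454641 0.41386942 0.01431912] [-0.13957012 -0.34978768  0.05273486] [-0.15857389  0.03111862  0.01596772] 0.09488152695474654
```

No contact. I close here; the block should slide into the centre of the jaws.

Emit:
{"api": "carry_out", "payload": {
  "travel": [
    [0,0,0],
    [0,0,0],
    [0,0,0],
    [0,0,0],
    [0,0,0],
    [0,0,0],
    [0,0,0],
    [0,0,0]
  ],
  "twist": [0,0,0,0,0,0,0,0],
  "gripper": 1
}}

```text
clock: 8.95
eef_pos: [0.4849, 0.414, 0.0147]
eef_rot: [0.533, 0.461, 0.536, -0.464]
ft_force: [1.3, -1.0, 4.7]
finger_gap: 0.064
```

Emit:
{"api": "carry_out", "payload": {
  "travel": [
    [-5,0,0],
    [-12,0,0],
    [-20,0,0],
    [-20,0,0]
  ],
  "twist": [0,0,0,0]
}}

```text
clock: 9.35
eef_pos: [0.4853, 0.4143, 0.036]
eef_rot: [0.533, 0.461, 0.536, -0.464]
ft_force: [-0.1, -0.3, -1.5]
finger_gap: 0.0638
```

Emit:
{"api": "carry_out", "payload": {
  "travel": [
    [-30,0,0],
    [-60,0,0],
    [-85,0,0],
    [-85,-20,5],
    [-85,-50,12],
    [-85,-80,19],
    [-85,-110,25],
    [-85,-135,30],
    [-85,-152,33],
    [-85,-152,33],
    [-85,-152,33]
  ],
  "twist": [0,0,0,0.02,0.04,0.06,0.08,0.1,0.1,0.1,0.1]
}}

```text
clock: 10.45
eef_pos: [0.3406, 0.3601, 0.1221]
eef_rot: [0.51, 0.488, 0.512, -0.49]
ft_force: [1.0, 0.2, -1.8]
finger_gap: 0.064
```

Emit:
{"api": "carry_out", "payload": {
  "travel": [
    [30,0,0],
    [60,0,0],
    [85,0,0],
    [98,0,0],
    [105,0,0],
    [108,0,0],
    [109,0,0],
    [109,0,0]
  ],
  "twist": [0,0,0,0,0,0,0,0]
}}

```text
clock: 11.25
eef_pos: [0.3405, 0.3604, 0.0136]
eef_rot: [0.51, 0.488, 0.512, -0.489]
ft_force: [0.5, 0.4, -1.2]
finger_gap: 0.0643
```

Run:
```python
from h import *
ob=arm.observe(); print(ob['eef_pos'],ob['ft_force'],ob['finger_gap'],Ro.from_quat(np.roll(ob['eef_rot'],-1)).as_matrix().round(3).tolist())
```

```text
[0.3404723  0.36044498 0.01360378] [ 0.45101719  0.39190305 -1.21477079] 0.06434420628446452 [[-0.004, 0.999, 0.045], [0.001, 0.045, -0.999], [-1.0, -0.004, -0.001]]
```

Emit:
{"api": "carry_out", "payload": {
  "travel": [
    [3,0,0],
    [5,0,0],
    [7,0,0],
    [8,0,0],
    [8,0,0]
  ],
  "twist": [0,0,0,0,0]
}}

```text
clock: 11.75
eef_pos: [0.3404, 0.3604, 0.0055]
eef_rot: [0.51, 0.488, 0.512, -0.489]
ft_force: [0.4, 0.3, -1.3]
finger_gap: 0.0638
```

Emit:
{"api": "carry_out", "payload": {
  "travel": [
    [1,0,0],
    [1.5,0,0],
    [1.5,0,0]
  ],
  "twist": [0,0,0]
}}

```text
clock: 12.05
eef_pos: [0.3403, 0.3604, 0.0039]
eef_rot: [0.51, 0.488, 0.512, -0.49]
ft_force: [0.5, -0.0, -1.2]
finger_gap: 0.0638
```

Emit:
{"api": "carry_out", "payload": {
  "travel": [
    [1,0,0],
    [2,0,0],
    [2,0,0]
  ],
  "twist": [0,0,0]
}}

```text
clock: 12.35
eef_pos: [0.3404, 0.3605, 0.0026]
eef_rot: [0.51, 0.488, 0.512, -0.489]
ft_force: [-1.7, -0.8, 10.9]
finger_gap: 0.0638
```

Emit:
{"api": "carry_out", "payload": {
  "travel": [
    [0,0,0],
    [0,0,0],
    [0,0,0],
    [0,0,0],
    [-20,0,0],
    [-50,0,0],
    [-90,0,0],
    [-130,0,-10],
    [-145,0,-10],
    [-145,0,-10]
  ],
  "twist": [0,0,0,0,0,0,0,-0.1,-0.25,-0.4],
  "gripper": 0
}}

```text
clock: 13.35
eef_pos: [0.3412, 0.3711, 0.1501]
eef_rot: [0.598, 0.377, 0.6, -0.374]
ft_force: [0.4, -0.2, -0.8]
finger_gap: 0.0955
```

Emit:
{"api": "carry_out", "payload": {
  "travel": [
    [0,0,0],
    [0,0,0],
    [0,0,0],
    [0,0,0],
    [0,0,0],
    [0,0,0],
    [0,0,0],
    [0,0,0],
    [0,0,0],
    [0,0,0]
  ],
  "twist": [-0.15,-0.3,-0.45,-0.6,-0.75,-0.9,-1.05,-1.17,-1.17,-1.17]
}}

```text
clock: 14.35
eef_pos: [0.3412, 0.3711, 0.15]
eef_rot: [0.707, -0.015, 0.707, 0.018]
ft_force: [-0.5, -0.2, -0.2]
finger_gap: 0.0952
```

Run:
```python
from h import *
import pickle
c=arm.capture('wrist'); save(c,'w4.png'); pickle.dump(c,open('w4.pkl','wb'))
ob=arm.observe(); print(ob['clock'],ob['eef_pos'],ob['qpos'],ob['finger_gap'],Ro.from_quat(np.roll(ob['eef_rot'],-1)).as_matrix().round(3).tolist())
for r in arm.outline_of(c,'vial_block')[:1]: print(r['conf'],r['pixel'],r['pixels'].sum())
P=[[.3404+sx*.032*.999-sy*.02*.042,.3705+sx*.032*.042+sy*.02*.999,.042] for sx,sy in((-1,-1),(1,-1),(1,1),(-1,1))]
pr=proj(c,P); print(pr.round())
im=cv2.imread('pics/w4.png'); cv2.polylines(im,[pr.round().astype(int)],True,(0,255,0),1); cv2.imwrite('pics/w4m.png',im)
```

```text
14.4 [0.34116565 0.37107815 0.1499966 ] [ 0.69426625  0.40418861  1.92649379  0.00506963  0.808731   -0.92680085] 0.09496165812881194 [[-0.001, -0.047, 0.999], [0.004, 0.999, 0.047], [-1.0, 0.004, -0.0]]
0.94 [278.9, 202.0] 4351
[[251. 171.]
 [252. 250.]
 [302. 250.]
 [304. 171.]]
```

View pics/w4m.png

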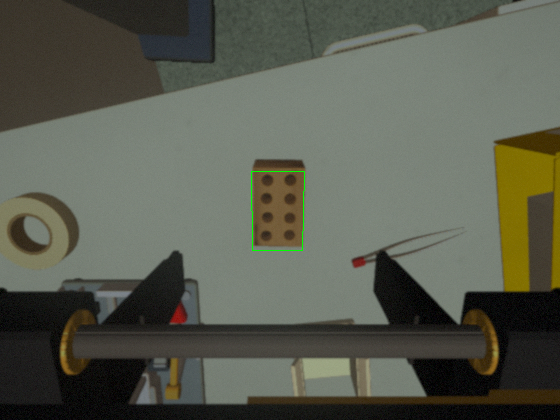

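Block upright on the bench and within about 2 mm of the prediction (green). I'll take it across its 40 mm.

Emit:
{"api": "carry_out", "payload": {
  "travel": [
    [40,0,-1],
    [80,0,-1],
    [110,0,-1],
    [128,0,-1],
    [137,0,-1],
    [138,0,-1],
    [138,0,-1]
  ],
  "twist": [0,0,0,0,0,0,0]
}}

```text
clock: 15.15
eef_pos: [0.3403, 0.3718, 0.0125]
eef_rot: [0.707, -0.015, 0.707, 0.018]
ft_force: [-0.9, -0.4, -0.2]
finger_gap: 0.0949
```

Emit:
{"api": "carry_out", "payload": {
  "travel": [
    [0,0,0],
    [0,0,0],
    [0,0,0],
    [0,0,0],
    [0,0,0],
    [0,0,0],
    [0,0,0],
    [0,0,0],
    [0,0,0],
    [0,0,0]
  ],
  "twist": [0,0,0,0,0,0,0,0,0,0],
  "gripper": 1
}}

```text
clock: 16.15
eef_pos: [0.3403, 0.3718, 0.0125]
eef_rot: [0.707, -0.015, 0.707, 0.018]
ft_force: [-0.1, -0.2, 0.9]
finger_gap: 0.04
```

Emit:
{"api": "carry_out", "payload": {
  "travel": [
    [-10,0,0],
    [-30,0,0],
    [-70,0,0],
    [-110,0,0],
    [-140,0,0],
    [-140,0,0]
  ],
  "twist": [0,0,0,0,0,0]
}}

```text
clock: 16.75
eef_pos: [0.3413, 0.3721, 0.1567]
eef_rot: [0.709, -0.013, 0.705, 0.02]
ft_force: [0.3, 0.3, -1.4]
finger_gap: 0.0399
```

Run:
```python
from h import *
ob=arm.observe(); print(ob['eef_pos'],ob['ft_force'],ob['finger_gap'],Ro.from_quat(np.roll(ob['eef_rot'],-1)).as_matrix().round(4).tolist())
```

```text
[0.34134963 0.37207714 0.15668015] [ 0.30234867  0.33030705 -1.38506022] 0.03991821225116939 [[0.005, -0.0469, 0.9989], [0.0089, 0.9989, 0.0469], [-0.9999, 0.0086, 0.0054]]
```

Emit:
{"api": "carry_out", "payload": {
  "travel": [
    [0,-30,40],
    [0,-60,80],
    [0,-90,120],
    [0,-115,155],
    [0,-132,180],
    [0,-139,192],
    [0,-139,192],
    [20,-139,192],
    [30,-139,192],
    [30,-139,192]
  ],
  "twist": [0,0,0,0,0,0,0,0,0,0]
}}

```text
clock: 17.75
eef_pos: [0.5381, 0.2431, 0.1252]
eef_rot: [0.708, -0.014, 0.706, 0.02]
ft_force: [-0.4, -0.1, -1.7]
finger_gap: 0.04
```

Run:
```python
from h import *
import pickle
ob=arm.observe(); print(ob['clock'],ob['eef_pos'],ob['ft_force'],Ro.from_quat(np.roll(ob['eef_rot'],-1)).as_matrix().round(4).tolist())
ims=[]
for n in('wrist','side'):
    c=arm.capture(n); save(c,n+'5.png'); pickle.dump(c,open(n+'5.pkl','wb'))
a=cv2.imread('pics/wrist5.png')[150:350,200:400]; b=cv2.imread('pics/side5.png')[160:240,270:350]
cv2.imwrite('pics/m5.png',np.hstack([cv2.resize(x,(400,400),interpolation=cv2.INTER_CUBIC) for x in(a,b)]))
```

```text
17.75 [0.53808909 0.24310548 0.12516428] [-0.35001792 -0.11433484 -1.69750578] [[0.0019, -0.0481, 0.9988], [0.008, 0.9988, 0.0481], [-1.0, 0.0079, 0.0022]]
```

View pics/m5.png

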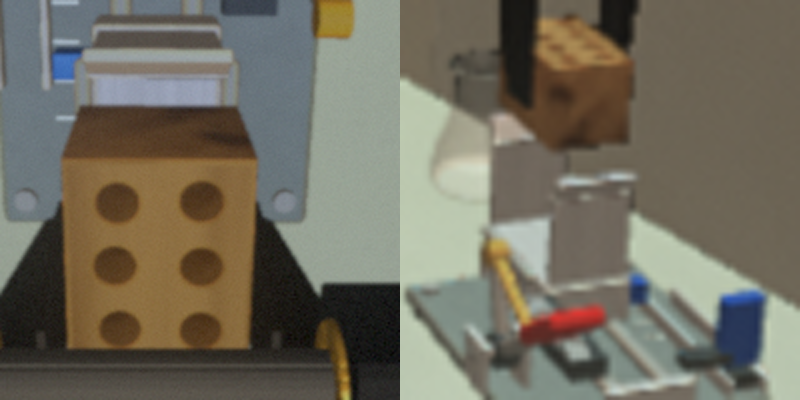

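Run:
```python
from h import *
import pickle
c=pickle.load(open('wrist5.pkl','rb')); z=lambda u,v:(200+u/2,150+v/2)
for v in (50,62,76): print('rim',v,ray(c,z(155,v),.1),np.linalg.norm(ray(c,z(78,v),.1)-ray(c,z(238,v),.1)))
print('block near bottom',ray(c,z(79,107),.1127),ray(c,z(242,107),.1127))
print('block near top',ray(c,z(64,158),.1547),ray(c,z(255,158),.1547))
a=ray(c,z(79,55),.1);b=ray(c,z(236,52),.1); print('rim ends',a,b)
```

```text
rim 50 [0.49199125 0.2405508  0.1       ] 0.04220637032185638
rim 62 [0.49521587 0.24070654 0.1       ] 0.042409786541102425
rim 76 [0.49901742 0.24089014 0.1       ] 0.042649598681556704
block near bottom [0.50491408 0.22193126 0.1127    ] [0.50298292 0.26301814 0.1127    ]
block near top [0.50351292 0.22279977 0.1547    ] [0.50175867 0.26062239 0.1547    ]
rim ends [0.49428549 0.22056851 0.1       ] [0.49150803 0.26195443 0.1       ]
```

Emit:
{"api": "carry_out", "payload": {
  "travel": [
    [0,-1,2],
    [8,-1,2],
    [16,-1,2],
    [24,-1,2],
    [32,-1,2],
    [40,-1,2],
    [48,-1,2],
    [54,-1,2],
    [60,-1,2],
    [60,-1,2]
  ],
  "twist": [0,0,0,0,0,0,0,0,0,0]
}}

```text
clock: 18.85
eef_pos: [0.5446, 0.2429, 0.0698]
eef_rot: [0.711, -0.013, 0.702, 0.02]
ft_force: [2.0, -5.3, 28.9]
finger_gap: 0.0397
```

Unexpected 29 N. Back up a little and look.

Emit:
{"api": "carry_out", "payload": {
  "travel": [
    [-8,0,0],
    [-12,0,0],
    [-12,0,0]
  ],
  "twist": [0,0,0]
}}

```text
clock: 19.15
eef_pos: [0.5443, 0.2428, 0.0817]
eef_rot: [0.711, -0.013, 0.702, 0.02]
ft_force: [-0.7, 0.3, -1.2]
finger_gap: 0.0399
```

Run:
```python
from h import *
import pickle
ob=arm.observe(); print(ob['clock'],ob['eef_pos'],ob['ft_force'],Ro.from_quat(np.roll(ob['eef_rot'],-1)).as_matrix().round(4).tolist())
for n in('wrist','side'):
    c=arm.capture(n); save(c,n+'6.png'); pickle.dump(c,open(n+'6.pkl','wb'))
a=cv2.imread('pics/wrist6.png')[150:350,200:400]; b=cv2.imread('pics/side6.png')[160:240,270:350]
cv2.imwrite('pics/m6.png',np.hstack([cv2.resize(x,(400,400),interpolation=cv2.INTER_CUBIC) for x in(a,b)]))
```

```text
19.15 [0.54433454 0.24276428 0.08173957] [-0.72972987  0.2539357  -1.24347371] [[0.0126, -0.0477, 0.9988], [0.0106, 0.9988, 0.0476], [-0.9999, 0.0099, 0.0131]]
```

View pics/m6.png

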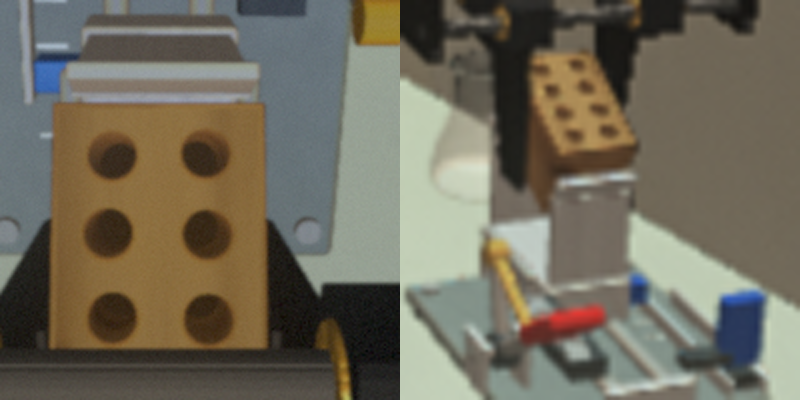

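The block has pitched in the grip: near end down, far end caught on the far wall. I'll check whether the carriage moved and measure the relative positions.

Run:
```python
from h import *
import pickle
t=arm.capture('top'); save(t,'top6.png'); pickle.dump(t,open('top6.pkl','wb'))
print([b for b in blob(t,'blue')],[b for b in blob(pickle.load(open('top3.pkl','rb')),'blue')])
print([b for b in blob(pickle.load(open('side6.pkl','rb')),'blue')],[b for b in blob(pickle.load(open('side5.pkl','rb')),'blue')])
c=pickle.load(open('wrist6.pkl','rb')); z=lambda u,v:(200+u/2,150+v/2)
for v in (64,76): print('rim',v,ray(c,z(160,v),.1))
cc=-np.array(c['R']).T@c['t']; print(cc)
for zz in (.1,.11,.12,.13,.14): a,b=ray(c,z(50,103),zz),ray(c,z(267,103),zz); print(zz,(a+b)/2,np.linalg.norm(a-b))
# hole rows pitch
for zz in (.12,): print([ray(c,z(160,v),zz).round(4) for v in(155,233,318)])
cv2.imwrite('pics/m7.png',np.hstack([cv2.resize(cv2.imread('pics/top6.png')[160:240,280:360],(400,400),interpolation=cv2.INTER_CUBIC),cv2.resize(cv2.imread('pics/side6.png')[165:215,285:335],(400,400),interpolation=cv2.INTER_CUBIC)]))
```

```text
[(np.int32(326), array([ 20.2, 194. ]), array([  6, 187,  29,  15], dtype=int32))] [(np.int32(327), array([ 20.1, 194. ]), array([  6, 187,  29,  15], dtype=int32)), (np.int32(24), array([334.5, 208.5]), array([333, 206,   4,   6], dtype=int32)), (np.int32(57), array([345.6, 244.2]), array([341, 242,  11,   6], dtype=int32))]
[(np.int32(17), array([316.9, 217.4]), array([316, 215,   3,   6], dtype=int32)), (np.int32(113), array([ 29. , 220.9]), array([ 14, 218,  31,   7], dtype=int32)), (np.int32(113), array([337.6, 224.7]), array([333, 218,  10,  15], dtype=int32))] [(np.int32(16), array([317. , 217.2]), array([316, 215,   3,   6], dtype=int32)), (np.int32(113), array([ 29. , 220.9]), array([ 14, 218,  31,   7], dtype=int32)), (np.int32(113), array([337.6, 224.7]), array([333, 218,  10,  15], dtype=int32))]
rim 64 [0.49206339 0.24070221 0.1       ]
rim 76 [0.49459442 0.24082829 0.1       ]
[0.45723193 0.23696792 0.25033024]
0.1 [0.50039613 0.24083887 0.1       ] 0.04529870045476968
0.11 [0.49752484 0.24058138 0.11      ] 0.042285421144911885
0.12 [0.49465355 0.24032388 0.12      ] 0.039272141835054106
0.13 [0.49178226 0.24006638 0.13      ] 0.03625886252519631
0.14 [0.48891097 0.23980889 0.14      ] 0.033245583215338485
[array([0.5046, 0.2411, 0.12  ]), array([0.5205, 0.2419, 0.12  ]), array([0.5391, 0.2428, 0.12  ])]
```

View pics/m7.png

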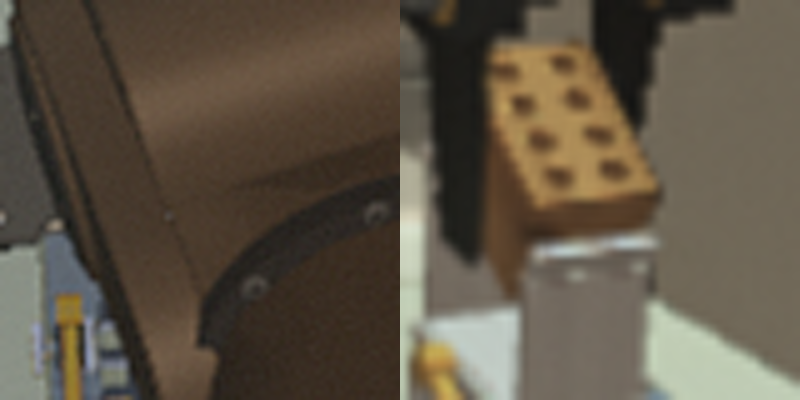

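The carriage did not move (its blue marker is unchanged), but the block has pitched about 0.4 rad and ridden up in the jaws. I'll take it back to the bench, rest its low edge there, ease the grip off gradually and regrip.

Emit:
{"api": "carry_out", "payload": {
  "travel": [
    [-25,0,0],
    [-50,0,0],
    [-70,0,0],
    [-70,20,-30],
    [-70,45,-70],
    [-70,70,-110],
    [-70,95,-150],
    [-70,115,-180],
    [-70,127,-198],
    [-70,127,-198],
    [-70,127,-198]
  ],
  "twist": [0,0,0,0,0,0,0,0,0,0,0]
}}

```text
clock: 20.4
eef_pos: [0.3394, 0.3595, 0.1497]
eef_rot: [0.711, -0.014, 0.703, 0.021]
ft_force: [1.3, 0.7, -1.1]
finger_gap: 0.0401
```

Emit:
{"api": "carry_out", "payload": {
  "travel": [
    [40,0,0],
    [80,0,0],
    [110,0,0],
    [125,0,0],
    [135,0,0],
    [140,0,0],
    [140,0,0]
  ],
  "twist": [0,0,0,0,0,0,0]
}}

```text
clock: 21.1
eef_pos: [0.3415, 0.3607, 0.0095]
eef_rot: [0.711, -0.014, 0.703, 0.02]
ft_force: [-0.4, 0.4, -0.6]
finger_gap: 0.0396
```

Run:
```python
from h import *
import pickle
ob=arm.observe(); print(ob['clock'],ob['eef_pos'],ob['ft_force'],Ro.from_quat(np.roll(ob['eef_rot'],-1)).as_matrix().round(4).tolist(),ob['finger_gap'])
for n in ('side','wrist'):
  c=arm.capture(n); save(c,n+'8.png'); pickle.dump(c,open(n+'8.pkl','wb'))
  for r in arm.outline_of(c,'vial_block')[:1]:
    cn,_=cv2.findContours(r['pixels'].astype(np.uint8),0,2); k=max(cn,key=cv2.contourArea); print(n,r['conf'],cv2.approxPolyDP(k,3,True)[:,0].tolist())
```

```text
21.1 [0.34149431 0.36070422 0.00951431] [-0.36826144  0.38627304 -0.64914149] [[0.0112, -0.0483, 0.9988], [0.0098, 0.9988, 0.0482], [-0.9999, 0.0093, 0.0117]] 0.03962870795934344
side 0.9 [[287, 243], [273, 250], [273, 277], [277, 284], [295, 280], [299, 269]]
wrist 0.95 [[226, 201], [224, 323], [332, 322], [331, 202]]
```

Run:
```python
from h import *
import pickle
from scipy.optimize import least_squares
s=pickle.load(open('side8.pkl','rb')); w=pickle.load(open('wrist8.pkl','rb'))
u=np.array([.9988,.048,0]);v=np.array([-.048,.9988,0]);k=np.array([0,0,1])
def cor(p):
    x,z,th,y=p; nt=np.array([x,y,z]); d=np.sin(th)*u-np.cos(th)*k; return nt,nt+.042*d,nt+.064*(np.cos(th)*u+np.sin(th)*k)
def f(p):
    nt,nb,ft=cor(p)
    return np.concatenate([(proj(w,nt+.02*v)-[331.5,201.5]).ravel(),(proj(w,nt-.02*v)-[225.5,201.5]).ravel(),(proj(s,nb+.02*v)-[277,284]).ravel(),(proj(s,nb-.02*v)-[295.5,280.5]).ravel(),(proj(s,nt-.02*v)-[299,269]).ravel()])
r=least_squares(f,[.30,.05,.3,.36]); print(r.x,r.fun.round(1))
nt,nb,ft=cor(r.x); print('nt',nt,'nb',nb,'fb',ft+nb-nt)
```

```text
[0.29299059 0.04447591 0.42140636 0.3582965 ] [ 0.3 -0.1 -0.8  0.  -1.5  0.6 -0.9  0.3 -0.1 -0.1]
nt [0.29299059 0.3582965  0.04447591] nb [0.31014983 0.35912114 0.0061503 ] fb [0.36848068 0.36192438 0.03232912]
```

Emit:
{"api": "carry_out", "payload": {
  "travel": [
    [3,0,0],
    [5,0,0],
    [6.5,0,0],
    [7.5,0,0],
    [8,0,0],
    [8,0,0]
  ],
  "twist": [0,0,0,0,0,0]
}}

```text
clock: 21.9
eef_pos: [0.3414, 0.3612, 0.0024]
eef_rot: [0.711, -0.014, 0.702, 0.021]
ft_force: [-0.0, 0.6, -0.5]
finger_gap: 0.0399
```

Emit:
{"api": "carry_out", "payload": {
  "travel": [
    [0,0,0],
    [0,0,0]
  ],
  "twist": [0,0],
  "gripper": 0.62
}}

```text
clock: 22.1
eef_pos: [0.3414, 0.3612, 0.0025]
eef_rot: [0.711, -0.014, 0.702, 0.021]
ft_force: [0.2, -0.1, -0.4]
finger_gap: 0.0396
```

Emit:
{"api": "carry_out", "payload": {
  "travel": [
    [0,0,0],
    [0,0,0]
  ],
  "twist": [0,0],
  "gripper": 0.6
}}

```text
clock: 22.3
eef_pos: [0.3414, 0.3612, 0.0025]
eef_rot: [0.711, -0.014, 0.702, 0.021]
ft_force: [-0.1, -0.6, -1.5]
finger_gap: 0.0396
```

```bash
cat > mk.py <<'E'
from h import *
ob=arm.observe(); print(ob['clock'],ob['eef_pos'],ob['ft_force'],ob['finger_gap'])
c=arm.capture('side')
for r in arm.outline_of(c,'vial_block')[:1]:
    cn,_=cv2.findContours(r['pixels'].astype(np.uint8),0,2); k=max(cn,key=cv2.contourArea); print(r['conf'],cv2.approxPolyDP(k,3,True)[:,0].tolist())
E
python3 mk.py
```

```text
22.3 [0.34142997 0.36123831 0.00246131] [-0.10289527 -0.56820311 -1.52677147] 0.03957841163857101
0.85 [[288, 247], [273, 253], [276, 286], [293, 284], [298, 274]]
```

Emit:
{"api": "carry_out", "payload": {
  "travel": [
    [1,0,0],
    [1.5,0,0],
    [1.5,0,0]
  ],
  "twist": [0,0,0]
}}

```text
clock: 22.7
eef_pos: [0.3418, 0.3614, 0.0017]
eef_rot: [0.712, -0.013, 0.702, 0.021]
ft_force: [0.5, -2.0, 12.2]
finger_gap: 0.0397
```

Emit:
{"api": "carry_out", "payload": {
  "travel": [
    [0,0,0],
    [0,0,0]
  ],
  "twist": [0,0],
  "gripper": 0.59
}}

```text
clock: 22.9
eef_pos: [0.3419, 0.3614, 0.0019]
eef_rot: [0.712, -0.013, 0.702, 0.021]
ft_force: [-0.5, -0.7, 4.6]
finger_gap: 0.0397
```

Emit:
{"api": "carry_out", "payload": {
  "travel": [
    [0,0,0],
    [0,0,0]
  ],
  "twist": [0,0],
  "gripper": 0.585
}}

```text
clock: 23.1
eef_pos: [0.3419, 0.3614, 0.0019]
eef_rot: [0.712, -0.013, 0.702, 0.021]
ft_force: [0.4, -0.4, 3.9]
finger_gap: 0.0399
```

Emit:
{"api": "carry_out", "payload": {
  "travel": [
    [0,0,0],
    [0,0,0]
  ],
  "twist": [0,0],
  "gripper": 0.58
}}

```text
clock: 23.3
eef_pos: [0.3419, 0.3614, 0.0018]
eef_rot: [0.712, -0.013, 0.702, 0.021]
ft_force: [0.0, -1.4, 2.1]
finger_gap: 0.0401
```

```bash
python3 mk.py
```

```text
23.3 [0.34194547 0.36137495 0.00183992] [ 0.04836149 -1.4024133   2.14856684] 0.040136302241010766
0.59 [[287, 247], [279, 248], [273, 255], [273, 280], [277, 287], [294, 283], [297, 274]]
```

Near edge rests on the bench and the grip is fading. Continue.

Emit:
{"api": "carry_out", "payload": {
  "travel": [
    [0,0,0],
    [0,0,0]
  ],
  "twist": [0,0],
  "gripper": 0.576
}}

```text
clock: 23.6
eef_pos: [0.3419, 0.3614, 0.0018]
eef_rot: [0.712, -0.013, 0.702, 0.021]
ft_force: [0.4, 0.2, -0.6]
finger_gap: 0.0403
```

Emit:
{"api": "carry_out", "payload": {
  "travel": [
    [0,0,0],
    [0,0,0]
  ],
  "twist": [0,0],
  "gripper": 0.573
}}

```text
clock: 23.8
eef_pos: [0.3419, 0.3615, 0.0017]
eef_rot: [0.712, -0.013, 0.702, 0.021]
ft_force: [-0.5, -0.3, 0.2]
finger_gap: 0.0405
```

Emit:
{"api": "carry_out", "payload": {
  "travel": [
    [0,0,0],
    [0,0,0]
  ],
  "twist": [0,0],
  "gripper": 0.57
}}

```text
clock: 24.0
eef_pos: [0.3418, 0.3614, 0.0017]
eef_rot: [0.712, -0.013, 0.702, 0.021]
ft_force: [0.0, -0.0, 0.5]
finger_gap: 0.0406
```

```bash
python3 mk.py
```

```text
24.0 [0.34184412 0.36142981 0.00166442] [ 0.04652573 -0.04989917  0.51459297] 0.04058329557757635
0.59 [[274, 252], [274, 284], [292, 284], [294, 266], [284, 252]]
```

Block is flat on the bench. Open, rise, turn and recentre it lengthwise first. Meanwhile I'll re-measure the rim profile in the earlier wrist picture, since my +2 mm correction was probably wrong.

Emit:
{"api": "carry_out", "payload": {
  "travel": [
    [0,0,0],
    [0,0,0],
    [0,0,0],
    [-10,0,0],
    [-40,0,0],
    [-80,0,0],
    [-120,0,0],
    [-148,0,0],
    [-148,0,0],
    [-148,0,0]
  ],
  "twist": [0,0,0,0,0,0,0,0,0,0],
  "gripper": 0
}}

```text
clock: 25.1
eef_pos: [0.3398, 0.3597, 0.1503]
eef_rot: [0.712, -0.013, 0.702, 0.022]
ft_force: [0.0, 0.1, -0.5]
finger_gap: 0.0947
```

Run:
```python
from h import *
import pickle
ob=arm.observe(); print(ob['clock'],ob['eef_pos'],ob['qpos'],Ro.from_quat(np.roll(ob['eef_rot'],-1)).as_matrix().round(4).tolist())
c=arm.capture('wrist'); save(c,'w9.png'); pickle.dump(c,open('w9.pkl','wb'))
for r in arm.outline_of(c,'vial_block')[:1]:
    cn,_=cv2.findContours(r['pixels'].astype(np.uint8),0,2); k=max(cn,key=cv2.contourArea); print(r['conf'],cv2.approxPolyDP(k,3,True)[:,0].tolist())
im=np.asarray(c['image']).astype(int)
col=int(np.median(k[:,0,0])); r0=k[:,0,1].min()
print('profile w9',col,r0,[int(x) for x in im[r0-4:r0+20,col-4:col+5].mean((1,2))])
r1=k[:,0,1].max(); print('end',r1,[int(x) for x in im[r1-10:r1+8,col-4:col+5].mean((1,2))])
w=pickle.load(open('wrist5.pkl','rb')); i=np.asarray(w['image']).astype(int)
for r in range(152,232): print(r,i[r,270:286].mean(0).astype(int).tolist(), ray(w,(278,r),.1)[0].round(4), end=' | ' if r%3 else '\n')
```

```text
25.1 [0.33982397 0.35968118 0.15034721] [ 6.79931653e-01  3.86670109e-01  1.95775465e+00  6.96198688e-04
  7.78015609e-01 -9.40430184e-01] [[0.0146, -0.0491, 0.9987], [0.0124, 0.9987, 0.049], [-0.9998, 0.0117, 0.0152]]
0.64 [[256, 162], [255, 246], [302, 247], [302, 163]]
profile w9 286 160 [126, 125, 125, 125, 116, 84, 53, 45, 46, 48, 49, 49, 52, 54, 65, 80, 88, 91, 90, 89, 88, 81, 72, 66]
end 248 [65, 67, 72, 78, 86, 88, 91, 89, 89, 86, 97, 116, 122, 124, 124, 125, 125, 125]
152 [106, 118, 128] 0.4799 | 153 [105, 117, 127] 0.4804
154 [105, 117, 128] 0.4809 | 155 [105, 117, 128] 0.4814 | 156 [102, 113, 121] 0.482
157 [94, 96, 99] 0.4825 | 158 [88, 84, 79] 0.483 | 159 [85, 79, 72] 0.4835
160 [85, 79, 72] 0.4841 | 161 [98, 93, 84] 0.4846 | 162 [128, 127, 116] 0.4851
163 [145, 147, 143] 0.4856 | 164 [142, 146, 150] 0.4861 | 165 [112, 112, 113] 0.4867
166 [89, 83, 79] 0.4872 | 167 [85, 79, 72] 0.4877 | 168 [85, 79, 72] 0.4883
169 [84, 78, 71] 0.4888 | 170 [85, 78, 72] 0.4893 | 171 [85, 79, 71] 0.4898
172 [86, 80, 73] 0.4904 | 173 [99, 92, 84] 0.4909 | 174 [131, 127, 115] 0.4914
175 [150
[... 819 characters left out ...]
6, 47] 0.5079
205 [68, 50, 37] 0.5084 | 206 [69, 51, 37] 0.509 | 207 [70, 50, 37] 0.5095
208 [69, 50, 35] 0.5101 | 209 [69, 49, 35] 0.5107 | 210 [71, 51, 36] 0.5112
211 [72, 52, 37] 0.5118 | 212 [74, 52, 36] 0.5124 | 213 [76, 54, 37] 0.5129
214 [79, 57, 38] 0.5135 | 215 [82, 58, 38] 0.5141 | 216 [83, 59, 39] 0.5147
217 [84, 60, 38] 0.5152 | 218 [83, 59, 38] 0.5158 | 219 [85, 60, 38] 0.5164
220 [85, 60, 38] 0.5169 | 221 [86, 61, 37] 0.5175 | 222 [86, 61, 38] 0.5181
223 [86, 60, 37] 0.5187 | 224 [87, 61, 37] 0.5193 | 225 [88, 61, 37] 0.5198
226 [91, 64, 39] 0.5204 | 227 [92, 65, 38] 0.521 | 228 [103, 72, 42] 0.5216
229 [123, 86, 47] 0.5222 | 230 [133, 99, 55] 0.5227 | 231 [136, 105, 61] 0.5233
```

Run:
```python
from h import *
import pickle
c=pickle.load(open('w9.pkl','rb')); d=pickle.load(open('w4.pkl','rb'))
a,b=ray(c,(279,170.5),.042),ray(c,(279,248),.042); print(a,b,(a+b)/2,np.linalg.norm(a-b))
i=np.asarray(d['image']).astype(int); print([int(x) for x in i[155:180,272:284].mean((1,2))],[int(x) for x in i[238:254,272:284].mean((1,2))])
print('lr y', ray(c,(255.5,205),.042)[1],ray(c,(302.5,205),.042)[1])
```

```text
[0.3083009  0.35974032 0.042     ] [0.3711495  0.36291471 0.042     ] [0.3397252  0.36132752 0.042     ] 0.06292872465067556
[125, 124, 125, 116, 87, 58, 46, 45, 50, 51, 52, 55, 63, 77, 86, 89, 89, 89, 88, 89, 88, 88, 86, 84, 84] [87, 89, 89, 89, 89, 89, 87, 86, 102, 117, 123, 124, 123, 124, 124, 124]
lr y 0.3430082583872382 0.3792230332603464
```

Emit:
{"api": "carry_out", "payload": {
  "travel": [
    [40,0,1],
    [80,0,1],
    [110,0,1],
    [130,0,1],
    [139,0,1],
    [140,0,1],
    [140,0,1]
  ],
  "twist": [0,0,0,0,0,0,0]
}}

```text
clock: 25.9
eef_pos: [0.3422, 0.3609, 0.0091]
eef_rot: [0.711, -0.014, 0.702, 0.021]
ft_force: [-0.0, 0.7, 0.2]
finger_gap: 0.0952
```

Emit:
{"api": "carry_out", "payload": {
  "travel": [
    [0,0,0],
    [0,0,0],
    [0,0,0],
    [0,0,0],
    [0,0,0],
    [0,0,0],
    [0,0,0],
    [0,0,0],
    [0,0,0]
  ],
  "twist": [0,0,0,0,0,0,0,0,0],
  "gripper": 1
}}

```text
clock: 26.8
eef_pos: [0.3422, 0.3609, 0.0092]
eef_rot: [0.711, -0.014, 0.703, 0.021]
ft_force: [-0.1, 0.4, 2.4]
finger_gap: 0.0398
```

Emit:
{"api": "carry_out", "payload": {
  "travel": [
    [-10,0,0],
    [-30,0,0],
    [-70,0,0],
    [-110,0,0],
    [-140,0,0],
    [-140,0,0]
  ],
  "twist": [0,0,0,0,0,0]
}}

```text
clock: 27.4
eef_pos: [0.3415, 0.3603, 0.1532]
eef_rot: [0.713, -0.012, 0.701, 0.022]
ft_force: [0.8, 1.2, -1.1]
finger_gap: 0.0396
```

Run:
```python
from h import *
ob=arm.observe(); print(ob['eef_pos'],ob['ft_force'],ob['finger_gap'],Ro.from_quat(np.roll(ob['eef_rot'],-1)).as_matrix().round(4).tolist())
```

```text
[0.34148649 0.36032409 0.1532382 ] [ 0.7893635   1.19857684 -1.06366072] 0.03955595233770938 [[0.0172, -0.0493, 0.9986], [0.0146, 0.9987, 0.049], [-0.9997, 0.0137, 0.0179]]
```

Emit:
{"api": "carry_out", "payload": {
  "travel": [
    [0,-30,40],
    [0,-60,80],
    [0,-90,120],
    [0,-112,155],
    [0,-124,180],
    [0,-128,189],
    [0,-128,189],
    [15,-128,189],
    [30,-128,189],
    [33,-128,189],
    [33,-128,189]
  ],
  "twist": [0,0,0,0,0,0,0,0,0,0,0]
}}

```text
clock: 28.5
eef_pos: [0.5359, 0.2429, 0.1216]
eef_rot: [0.713, -0.013, 0.701, 0.023]
ft_force: [-0.5, -0.2, -2.0]
finger_gap: 0.0403
```

```bash
cat > al.py <<'E'
from h import *
import pickle,sys
ob=arm.observe(); R=Ro.from_quat(np.roll(ob['eef_rot'],-1)).as_matrix(); p=ob['eef_pos']; print(ob['clock'],p,ob['ft_force'],R.round(4).tolist())
w=arm.capture('wrist'); save(w,'wa%d.png'%w['shot']); i=np.asarray(w['image']).astype(int)
zb=p[2]-.0092
for cs in ((255,263),(270,286),(293,301)):
  prof=i[150:240,cs[0]:cs[1]].mean(1).astype(int); print(cs,' '.join(f"{150+k}:{v[0]},{v[2]}" for k,v in enumerate(prof) if 160<=150+k<=222))
cm=278; print('x of rows @.09',{r:float(ray(w,(cm,r),.09)[0].round(4)) for r in range(176,200,2)}); print('@bottom',{r:float(ray(w,(cm,r),zb)[0].round(4)) for r in range(196,216,2)})
hor=i[184,220:340]; print('row184',hor[:,0].tolist()); hb=i[int(sys.argv[1]) if len(sys.argv)>1 else 215,220:340]; print('rowb',hb[:,0].tolist())
E
python3 al.py
```

```text
28.5 [0.5359092  0.24287044 0.12162109] [-0.50902578 -0.2311826  -1.95851962] [[0.0158, -0.0503, 0.9986], [0.0142, 0.9986, 0.0501], [-0.9998, 0.0134, 0.0165]]
(255, 263) 160:88,79 161:85,73 162:85,74 163:90,77 164:111,97 165:140,129 166:147,148 167:131,140 168:103,104 169:88,79 170:85,73 171:85,72 172:85,72 173:83,71 174:84,72 175:84,72 176:84,73 177:85,73 178:96,82 179:125,110 180:146,140 181:152,154 182:152,160 183:151,163 184:151,163 185:147,153 186:140,128 187:131,110 188:131,107 189:131,107 190:129,105 191:131,120 192:142,152 193:152,160 194:152,170 195:151,177 196:151,178 197:150,177 198:151,178 199:150,177 200:151,178 201:150,178 202:151,178 203:151,178 204:149,176 205:141,164 206:110,114 207:79,61 208:72,40 209:71,37 210:74,39 211:76,40 212:76,40 213:77,39 214:75,38 215:75,38 216:77,39 217:77,36 218:79,39 219:78,37 220:79,37 221:80,37 222:81,36
(270, 286) 160:86,78 161:85,73 162:86,73 163:89,76 164:107,93 165:137,126 166:145,145 167:132,140 168:105,104 169:87,77 170:84,72 171:84,72 172:85,72 173:85,72 174:84,72 175:85,72 176:85,71 177:86,73 178:92,77 179:115,101 180:141,134 1
[... 1897 characters left out ...]
55, 154, 155, 155, 155, 153, 157, 153, 152, 151, 157, 155, 156, 149, 135, 123, 109, 105, 103, 104, 103, 104, 105, 103, 103, 101, 104, 105, 108, 105, 108, 108, 105, 103, 107, 104, 107]
rowb [105, 107, 102, 105, 106, 109, 109, 105, 109, 105, 107, 104, 102, 104, 105, 92, 84, 81, 81, 79, 81, 79, 82, 81, 78, 86, 82, 78, 81, 79, 83, 82, 77, 85, 80, 75, 80, 77, 73, 74, 77, 72, 77, 77, 78, 75, 79, 76, 76, 72, 72, 74, 74, 70, 72, 72, 71, 73, 74, 70, 72, 67, 70, 67, 70, 69, 66, 66, 71, 71, 70, 73, 76, 78, 76, 75, 78, 80, 78, 76, 74, 78, 76, 78, 74, 76, 71, 72, 70, 72, 71, 73, 73, 71, 74, 73, 71, 72, 74, 73, 74, 77, 90, 101, 104, 102, 102, 99, 100, 104, 106, 101, 106, 106, 103, 107, 107, 101, 103, 105]
```

Aligned: the rim's inner wall (0.5004) and the block's near bottom edge (0.5022) put the seat at 0.5344 and the block at 0.5342 in the same camera frame. I'll descend slowly in stages, correcting for the tool tilt.

Emit:
{"api": "carry_out", "payload": {
  "travel": [
    [4,0,-0.3],
    [8,0,-0.4],
    [12,0,-0.4],
    [15,0,-0.4],
    [18,-0.2,-0.5],
    [20,-0.3,-0.5],
    [20,-0.3,-0.5]
  ],
  "twist": [0,0,0,0,0,0,0]
}}

```text
clock: 29.25
eef_pos: [0.5362, 0.2427, 0.1018]
eef_rot: [0.713, -0.013, 0.701, 0.023]
ft_force: [0.0, 0.1, -1.3]
finger_gap: 0.0398
```

```bash
python3 al.py 205 | grep -v '(2[579]'
python3 - <<'E'
from h import *
import glob
i=cv2.imread(sorted(glob.glob('pics/wa*.png'),key=lambda s:int(s[-7:-4].strip('a/')) if s[-7:-4].strip('a/').isdigit() else 0)[-1]).astype(int)
p=i[160:235,270:286].mean(1).astype(int); print(' '.join(f"{160+k}:{v[2]},{v[0]}" for k,v in enumerate(p)))
E
```

```text
29.25 [0.53622052 0.24272045 0.10184628] [ 0.03712476  0.12429169 -1.32595906] [[0.0165, -0.05, 0.9986], [0.0144, 0.9987, 0.0498], [-0.9998, 0.0136, 0.0172]]
x of rows @.09 {176: 0.4879, 178: 0.4889, 180: 0.4899, 182: 0.491, 184: 0.492, 186: 0.493, 188: 0.494, 190: 0.495, 192: 0.496, 194: 0.4971, 196: 0.4981, 198: 0.4991}
@bottom {196: 0.4974, 198: 0.4984, 200: 0.4994, 202: 0.5004, 204: 0.5015, 206: 0.5025, 208: 0.5035, 210: 0.5046, 212: 0.5056, 214: 0.5066}
row184 [99, 78, 64, 39, 38, 37, 42, 37, 38, 36, 34, 39, 37, 39, 31, 38, 39, 34, 33, 39, 37, 36, 52, 74, 82, 83, 85, 85, 87, 88, 88, 86, 88, 81, 85, 83, 88, 85, 83, 84, 86, 83, 85, 83, 87, 86, 84, 84, 83, 83, 83, 85, 87, 86, 86, 83, 84, 85, 86, 85, 86, 83, 86, 85, 86, 84, 85, 82, 84, 87, 84, 82, 87, 83, 86, 82, 84, 80, 82, 84, 85, 85, 82, 85, 86, 84, 85, 87, 85, 82, 88, 87, 86, 85, 87, 91, 99, 102, 101, 106, 105, 102, 101, 103, 105, 104, 104, 102, 103, 107, 105, 105, 102, 105, 104, 101, 105, 105, 103, 105]
rowb [106, 107, 109, 109, 109, 106, 111, 106, 106, 110, 107, 109, 109, 111, 126, 129, 132, 128, 124, 125, 121, 118, 117, 131, 
[... 584 characters left out ...]
,79 170:120,106 171:143,135 172:145,148 173:126,131 174:100,97 175:87,74 176:85,70 177:85,71 178:85,71 179:85,70 180:84,70 181:85,71 182:85,71 183:85,71 184:85,70 185:85,70 186:85,71 187:96,80 188:125,109 189:146,137 190:153,152 191:154,158 192:153,163 193:152,166 194:151,161 195:146,147 196:137,122 197:132,107 198:130,105 199:130,104 200:129,108 201:134,126 202:144,150 203:149,155 204:149,167 205:141,162 206:107,113 207:75,57 208:65,34 209:66,31 210:67,32 211:67,32 212:67,31 213:67,30 214:69,32 215:70,30 216:71,30 217:74,31 218:76,32 219:78,33 220:81,34 221:83,35 222:82,33 223:82,33 224:83,34 225:84,34 226:85,34 227:86,33 228:85,33 229:85,34 230:86,34 231:88,34 232:89,34 233:91,34 234:99,37
```

The gap at the near wall, measured at nearly equal height, is 1.9 mm against the ideal 2.0. Continue down.

Emit:
{"api": "carry_out", "payload": {
  "travel": [
    [5,0,-0.2],
    [10,-0.2,-0.3],
    [15,-0.2,-0.5],
    [20,-0.3,-0.6],
    [20,-0.3,-0.6]
  ],
  "twist": [0,0,0,0,0]
}}

```text
clock: 29.8
eef_pos: [0.5357, 0.2426, 0.0812]
eef_rot: [0.712, -0.013, 0.701, 0.023]
ft_force: [0.0, -0.1, -1.4]
finger_gap: 0.0399
```

Emit:
{"api": "carry_out", "payload": {
  "travel": [
    [5,0,0],
    [10,-0.2,-0.2],
    [15,-0.2,-0.2],
    [19,-0.3,-0.3],
    [20.5,-0.3,-0.3],
    [21,-0.3,-0.3]
  ],
  "twist": [0,0,0,0,0,0]
}}

```text
clock: 30.4
eef_pos: [0.5357, 0.2426, 0.06]
eef_rot: [0.712, -0.013, 0.701, 0.022]
ft_force: [-0.1, -0.1, -1.6]
finger_gap: 0.0398
```

Base is now at about 51 mm. The last 5 mm.

Emit:
{"api": "carry_out", "payload": {
  "travel": [
    [2,0,0],
    [4,0,0],
    [5,0,0],
    [5,0,0]
  ],
  "twist": [0,0,0,0]
}}

```text
clock: 30.8
eef_pos: [0.536, 0.2427, 0.057]
eef_rot: [0.713, -0.013, 0.701, 0.023]
ft_force: [-4.9, -2.5, 22.2]
finger_gap: 0.0397
```

Floor contact. Release gradually (partial opening only) and rise.

Emit:
{"api": "carry_out", "payload": {
  "travel": [
    [-0.5,0,0],
    [-1,0,0]
  ],
  "twist": [0,0],
  "gripper": 0.575
}}

```text
clock: 31.0
eef_pos: [0.5363, 0.2428, 0.0585]
eef_rot: [0.713, -0.013, 0.7, 0.023]
ft_force: [-0.0, 0.9, 0.5]
finger_gap: 0.0403
```

Emit:
{"api": "carry_out", "payload": {
  "travel": [
    [0,0,0],
    [0,0,0],
    [0,0,0],
    [0,0,0]
  ],
  "twist": [0,0,0,0],
  "gripper": 0.42
}}

```text
clock: 31.4
eef_pos: [0.5362, 0.2428, 0.0583]
eef_rot: [0.713, -0.013, 0.701, 0.023]
ft_force: [0.2, 0.4, 0.1]
finger_gap: 0.0545
```

Emit:
{"api": "carry_out", "payload": {
  "travel": [
    [-5,0,0],
    [-15,0,0],
    [-30,0,0],
    [-60,0,0],
    [-100,0,0],
    [-100,0,0],
    [-100,60,-100],
    [-100,60,-100],
    [-100,60,-100],
    [-100,60,-100]
  ],
  "twist": [0,0,0,0,0,0,0,0,0,0]
}}

```text
clock: 32.4
eef_pos: [0.4299, 0.2971, 0.1577]
eef_rot: [0.713, -0.014, 0.7, 0.024]
ft_force: [0.8, -1.0, 1.0]
finger_gap: 0.0552
```

Run:
```python
from h import *
import pickle
ob=arm.observe(); print(ob['clock'],ob['eef_pos'],ob['ft_force'],ob['finger_gap'],Ro.from_quat(np.roll(ob['eef_rot'],-1)).as_matrix().round(4).tolist())
out=[]
for n,(r0,r1,c0,c1) in {'wrist':(200,340,200,340),'side':(165,235,280,350),'top':(150,290,270,370)}.items():
    c=arm.capture(n); save(c,n+'10.png'); pickle.dump(c,open(n+'10.pkl','wb'))
    for l in ('red','blue'): print(n,l,[(b[0],b[1].tolist()) for b in blob(c,l)])
    for r in arm.outline_of(c,'vial_block')[:1]:
        cn,_=cv2.findContours(r['pixels'].astype(np.uint8),0,2); k=max(cn,key=cv2.contourArea); print(n,r['conf'],cv2.approxPolyDP(k,2.5,True)[:,0].tolist())
    im=cv2.imread(f'pics/{n}10.png')
    out.append(cv2.resize(im if n=='wrist' else im[r0:r1,c0:c1],(400,300) if n=='wrist' else ((400,300) if n=='side' else (400,560)),interpolation=cv2.INTER_CUBIC))
o=np.zeros((600,800,3),np.uint8); o[:300,:400]=out[0]; o[300:,:400]=out[1]; o[:560,400:]=out[2]; cv2.imwrite('pics/m10.png',o)
```

```text
32.4 [0.4299394  0.29712688 0.15772991] [ 0.82891575 -1.02247693  0.95999415] 0.05517656420678356 [[0.0175, -0.0527, 0.9985], [0.0148, 0.9985, 0.0524], [-0.9997, 0.0138, 0.0182]]
wrist red [(np.int32(116), [449.9, 166.2]), (np.int32(1590), [267.7, 190.1])]
wrist blue [(np.int32(688), [138.2, 214.4]), (np.int32(155), [172.4, 286.9])]
wrist 0.83 [[206, 358], [195, 386], [226, 386], [230, 358]]
side red [(np.int32(71), [302.2, 224.2])]
side blue [(np.int32(17), [316.9, 217.4]), (np.int32(113), [29.0, 220.9]), (np.int32(113), [337.5, 224.7])]
side 0.57 [[306, 189], [290, 191], [289, 205], [296, 213], [300, 210], [300, 198], [309, 194]]
top red [(np.int32(13), [219.3, 265.2])]
top blue [(np.int32(327), [20.1, 194.0]), (np.int32(25), [334.4, 208.6])]
top 0.72 [[327, 180], [307, 182], [310, 212], [320, 203], [329, 207]]
```

Run:
```python
from h import *
import pickle
for n in('top','side'):
    c=pickle.load(open(n+'10.pkl','rb'))
    for s in ((.5395,.2424),):
        P=[[s[0]+a*.032-b*.02*.042,s[1]+a*.032*.042+b*.02,z] for z in(.046,.088) for a,b in((-1,-1),(1,-1),(1,1),(-1,1))]; print(n,proj(c,P).round(0).tolist())
c=pickle.load(open('wrist10.pkl','rb')); print('pad in wrist',ray(c,(267.7,190.1),.075)+[.0027,0,0])
```

```text
top [[329.0, 212.0], [327.0, 181.0], [307.0, 182.0], [309.0, 213.0], [330.0, 211.0], [329.0, 178.0], [308.0, 179.0], [310.0, 212.0]]
side [[313.0, 213.0], [303.0, 203.0], [288.0, 205.0], [298.0, 216.0], [314.0, 197.0], [303.0, 187.0], [288.0, 189.0], [299.0, 199.0]]
pad in wrist [0.41027024 0.28962499 0.075     ]
```

View pics/m10.png

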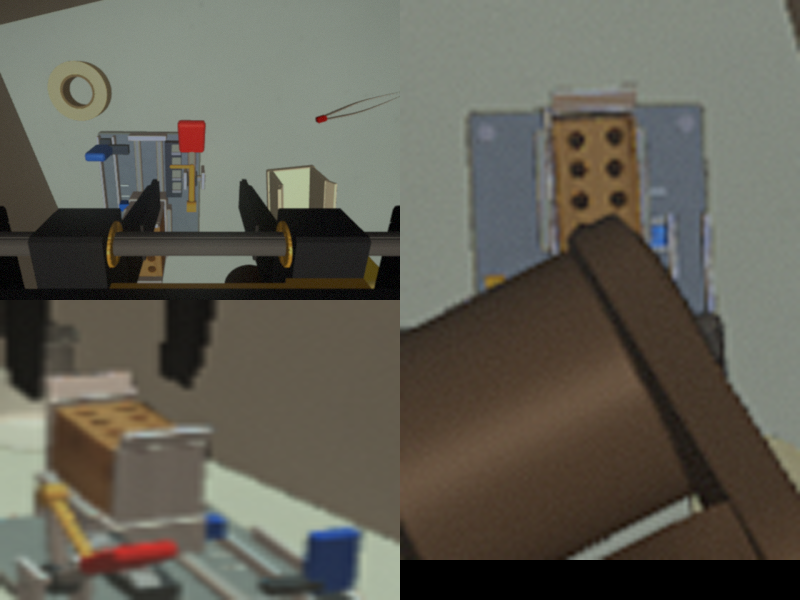

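Block stands level between the end walls, at its predicted pixels, and the carriage is still home. Now the lever: pad at about (0.410, 0.2896). I'll press with closed fingers at (0.404, 0.2925), clear of the rack.

Emit:
{"api": "carry_out", "payload": {
  "travel": [
    [0,-4,-27],
    [0,-4,-27],
    [25,-4,-27],
    [50,-4,-27],
    [57,-4,-27],
    [57,-4,-27],
    [57,-4,-27]
  ],
  "twist": [0,0,0,0,0,0,0],
  "gripper": 1
}}

```text
clock: 33.4
eef_pos: [0.4074, 0.2913, 0.1002]
eef_rot: [0.713, -0.012, 0.7, 0.022]
ft_force: [0.3, 0.7, 0.3]
finger_gap: 0.0046
```

Emit:
{"api": "carry_out", "payload": {
  "travel": [
    [10,0,0],
    [20,0,-0.3],
    [30,0,-0.5],
    [40,0,-0.7],
    [50,-0.5,-1],
    [58,-0.5,-1],
    [63,-0.5,-1],
    [63,-0.5,-1]
  ],
  "twist": [0,0,0,0,0,0,0,0]
}}

```text
clock: 34.2
eef_pos: [0.4065, 0.2914, 0.0359]
eef_rot: [0.712, -0.012, 0.701, 0.022]
ft_force: [-3.4, 0.1, 5.4]
finger_gap: 0.0003
```

Emit:
{"api": "carry_out", "payload": {
  "travel": [
    [3,0,0],
    [5,0,0],
    [7,0,0],
    [7,0,0]
  ],
  "twist": [0,0,0,0]
}}

```text
clock: 34.6
eef_pos: [0.4064, 0.2915, 0.0305]
eef_rot: [0.713, -0.012, 0.701, 0.022]
ft_force: [-9.0, -4.3, 41.8]
finger_gap: 0.0001
```

```bash
cat > ck.py <<'E'
from h import *
ob=arm.observe(); print(ob['clock'],ob['eef_pos'],ob['ft_force'])
for n in('side','top'):
    c=arm.capture(n); print(n,'blue',[(b[0],b[1].tolist()) for b in blob(c,'blue') if b[1][0]>100],'red',[(b[0],b[1].tolist()) for b in blob(c,'red')])
    if n=='top': save(c,'topck%d.png'%c['shot'])
    for u in (0,.015,.03,.045): print(u,proj(c,ray(TOP3,(334.5,208.5),.05)+[-u,-.042*u,0]).round(1).tolist() if n=='top' else '')
E
sed -i '1a import pickle; TOP3=pickle.load(open("top3.pkl","rb"))' ck.py; python3 ck.py
```

```text
34.6 [0.40639237 0.29145598 0.03049229] [-8.9692215  -4.26581657 41.80715643]
side blue [(np.int32(15), [320.0, 220.0]), (np.int32(115), [337.5, 224.8])] red [(np.int32(122), [303.3, 247.5])]
0 
0.015 
0.03 
0.045 
top blue [(np.int32(20), [334.5, 216.0]), (np.int32(45), [346.5, 243.8])] red [(np.int32(13), [219.3, 265.2])]
0 [[334.5, 208.5]]
0.015 [[334.9, 216.0]]
0.03 [[335.3, 223.4]]
0.045 [[335.8, 230.9]]
```

Stop reached, and the carriage is at exactly 15 mm (blue marker at row 216.0, predicted 216.0). Up, then stroke 2 with slightly less overtravel.

Emit:
{"api": "carry_out", "payload": {
  "travel": [
    [-10,0,0],
    [-25,0,0],
    [-40,0,0],
    [-55,0,0],
    [-72,0,0],
    [-75,0,0],
    [-75,0,0],
    [-75,0,0]
  ],
  "twist": [0,0,0,0,0,0,0,0]
}}

```text
clock: 35.5
eef_pos: [0.4049, 0.2902, 0.1046]
eef_rot: [0.712, -0.013, 0.701, 0.022]
ft_force: [0.4, -0.8, 0.3]
finger_gap: 0.0005
```

```bash
python3 ck.py | grep -v '^0'; python3 -c "
from h import *
print(Ro.from_quat(np.roll(arm.observe()['eef_rot'],-1)).as_matrix().round(4).tolist())"
```

```text
35.5 [0.40487189 0.2902423  0.10455013] [ 0.44106063 -0.82557419  0.34030947]
side blue [(np.int32(15), [320.0, 220.0]), (np.int32(113), [337.6, 224.7])] red [(np.int32(73), [302.2, 224.2])]
top blue [(np.int32(20), [334.5, 216.0]), (np.int32(44), [346.2, 243.6])] red [(np.int32(13), [219.3, 265.2])]
[[0.0151, -0.0489, 0.9987], [0.0134, 0.9987, 0.0487], [-0.9998, 0.0126, 0.0157]]
```

Lever fully up (red at 302.2, 224.2, as at rest), carriage kept at 15 mm. Stroke 2.

Emit:
{"api": "carry_out", "payload": {
  "travel": [
    [12,0,0],
    [24,0,-0.3],
    [36,0,-0.3],
    [48,0,-0.3],
    [58,0,-0.3],
    [66,0,-0.3],
    [70,0,-0.3],
    [73,0,-0.3],
    [76,0,-0.3],
    [78,0,-0.3],
    [78,0,-0.3]
  ],
  "twist": [0,0,0,0,0,0,0,0,0,0,0]
}}

```text
clock: 36.7
eef_pos: [0.4046, 0.2909, 0.0295]
eef_rot: [0.712, -0.013, 0.701, 0.022]
ft_force: [-19.7, -9.7, 68.5]
finger_gap: 0.0002
```

```bash
python3 ck.py | grep -v '^0'
```

```text
36.7 [0.40464469 0.29093246 0.02947738] [-19.66420691  -9.67700792  68.45844792]
side blue [(np.int32(115), [337.5, 224.8]), (np.int32(16), [322.9, 222.5])] red [(np.int32(118), [303.3, 247.9])]
top blue [(np.int32(27), [335.1, 223.7]), (np.int32(48), [346.2, 243.8])] red [(np.int32(13), [219.3, 265.2])]
```

Carriage at 30 mm. Up, then stroke 3 more gently.

Emit:
{"api": "carry_out", "payload": {
  "travel": [
    [-10,0,0],
    [-25,0,0],
    [-40,0,0],
    [-55,0,0],
    [-72,0,0],
    [-75,0,0],
    [-75,0,0],
    [-75,0,0]
  ],
  "twist": [0,0,0,0,0,0,0,0]
}}

```text
clock: 37.6
eef_pos: [0.4033, 0.2898, 0.1035]
eef_rot: [0.712, -0.013, 0.702, 0.022]
ft_force: [0.6, 0.0, 0.1]
finger_gap: 0.0006
```

```bash
python3 ck.py | grep -v '^0'
```

```text
37.6 [0.40325266 0.2897633  0.10353418] [0.56456859 0.01972058 0.0851284 ]
side blue [(np.int32(113), [337.6, 224.7]), (np.int32(16), [322.9, 222.5])] red [(np.int32(75), [302.1, 224.2])]
top blue [(np.int32(26), [335.2, 223.7]), (np.int32(48), [346.0, 243.8])] red [(np.int32(13), [219.3, 265.2])]
```

Emit:
{"api": "carry_out", "payload": {
  "travel": [
    [12,0,0],
    [24,0,0],
    [36,0,0],
    [48,0.2,0],
    [58,0.2,0],
    [65,0.2,0],
    [69,0.2,0],
    [72,0.2,0],
    [74,0.2,0],
    [74.5,0.2,0],
    [74.5,0.2,0]
  ],
  "twist": [0,0,0,0,0,0,0,0,0,0,0]
}}

```text
clock: 38.8
eef_pos: [0.4031, 0.2905, 0.0303]
eef_rot: [0.711, -0.013, 0.702, 0.022]
ft_force: [-11.8, -4.9, 38.8]
finger_gap: 0.0004
```

```bash
python3 ck.py | grep -v '^0'
```

```text
38.8 [0.40314029 0.29054475 0.03031023] [-11.80775365  -4.93686683  38.83268922]
side blue [(np.int32(115), [337.5, 224.8]), (np.int32(17), [325.6, 225.2])] red [(np.int32(115), [303.2, 247.8])]
top blue [(np.int32(22), [335.5, 230.7]), (np.int32(50), [346.0, 243.9])] red [(np.int32(13), [219.3, 265.2])]
```

Carriage at 45 mm (230.7, predicted 230.9). Lift clear and check.

Emit:
{"api": "carry_out", "payload": {
  "travel": [
    [-10,0,0],
    [-25,0,0],
    [-40,0,0],
    [-55,0,0],
    [-80,0,0],
    [-120,0,0],
    [-150,0,0],
    [-150,40,0],
    [-150,80,0],
    [-150,80,0],
    [-150,80,0]
  ],
  "twist": [0,0,0,0,0,0,0,0,0,0,0]
}}

```text
clock: 40.0
eef_pos: [0.3969, 0.3688, 0.1802]
eef_rot: [0.711, -0.014, 0.703, 0.022]
ft_force: [0.2, -0.2, 0.3]
finger_gap: 0.0004
```

```bash
python3 ck.py | grep -v '^0'
python3 - <<'E'
from h import *
c=arm.capture('side'); t=arm.capture('top')
for n,d in(('side',c),('top',t)):
    for r in arm.outline_of(d,'vial_block')[:1]:
        cn,_=cv2.findContours(r['pixels'].astype(np.uint8),0,2); k=max(cn,key=cv2.contourArea); print(n,r['conf'],cv2.approxPolyDP(k,2.5,True)[:,0].tolist())
    s=(.4945,.2405); P=[[s[0]+a*.032-b*.02*.042,s[1]+a*.032*.042+b*.02,.088] for a,b in((-1,-1),(1,-1),(1,1),(-1,1))]; print('pred top',proj(d,P).round(0).tolist())
E
```

```text
40.0 [0.39689062 0.36884655 0.18016558] [ 0.22168378 -0.15205367  0.31009729]
side blue [(np.int32(112), [337.6, 224.7]), (np.int32(17), [325.6, 225.2])] red [(np.int32(75), [302.3, 224.1])]
top blue [(np.int32(22), [335.5, 230.7]), (np.int32(57), [345.6, 244.2])] red []
side 0.53 [[311, 196], [297, 198], [296, 213], [304, 221], [308, 205], [318, 202]]
pred top [[323.0, 205.0], [311.0, 194.0], [296.0, 196.0], [307.0, 207.0]]
top 0.64 [[309, 204], [310, 235], [330, 235], [329, 204]]
pred top [[332.0, 234.0], [330.0, 201.0], [309.0, 202.0], [311.0, 235.0]]
```

```bash
python3 -c "
from station import arm
print(arm.hand_in())"
```

```text
the job is handed in; nothing more can be done
None
```

The job is done and handed in at about 40 s of the 72 s allowed. The hand-in reported no verdict.

**What I did:**
- **Zeroing:** I pushed the blue slide to its firm stop (21 N). It sprang back and the carriage stayed home.
- **Moving the block:** I took it out of the dock by its ends, stood it on the bench, regripped it across its 40 mm and placed it in the carriage.
- **Feeding:** I made three full lever strokes, each to the stop and fully back up.

**What went wrong on the way:**
- **First insertion:** I aimed about 3 mm too far along +x. The block caught on the far wall at 29 N and pitched about 0.4 rad in the grip. I set it back on the bench by easing the grip off, regripped it, and aligned it to the near wall. The second try went in cleanly.
- **Hard strokes:** Strokes 1 and 2 pressed on the stop with 42 N and 68 N through the fingertips. That is more than needed but under the 120 N wrist limit.

**Last checks before hand-in:**
- **Carriage:** its blue marker read 15, 30 and 45 mm after the three strokes, within 1 mm of prediction each time.
- **Lever and slide:** both were at their rest positions in the images.
- **Block:** its outline is within about 3 px of prediction, so it is upright and flat between the walls. I had used all my picture views by then, so this last check is from numbers only.
- **Robot:** the arm is clear of everything, with no force on the wrist.
- **Other things on the bench:** I felt no contact with any of them. I did not re-measure their positions, and the tweezers' red tip was missing from the last top view, probably hidden behind the arm.

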